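# Clamp mould inserts on a matched pair of parallels and tap them down

### The job

Set up the bench vise for the shoe-sole mould inserts: lay the two matching parallels (the square bars of equal thickness) on the vise bed between the jaws, side by side with a gap, and stand every insert lying about on the bench across both of them, one to a pair of jaw pads. Then unfold the handle of the handwheel and crank it clockwise all the way to close the jaws; that lifts the inserts a little, so tap each one down with the tapper, not with the fingers, until it sits firmly on the parallels and they no longer slide. Finally stand the tapper back upright on its round mat, and do not disturb the mug, tape, glue bottle or spool.

Things in the scene. Friction and masses are not known exactly. Their poses are not given: they have to be found in the camera images.
- vise: grey self-centring bench vise, fixed. Origin: on the bench, under the middle between the jaws; the jaws close along x, both at once towards x = 0; y runs along the jaws, z up. Two dark steel jaws, 144 mm long (y), 31 to 72 mm above the bench; each carries three bright pads 36 mm long, centred at y = -44, 0 and +44 mm, 53 to 69 mm above the bench
- vise_bed (a point): middle of the vise bed, at its flat top, 30 mm above the bench, same axes as the vise; the bed is 150 mm long (y) and open at both y ends
- jaw_near (a joint): travel of the jaw nearer the handwheel (m); the far one mirrors it. At 0 the pad faces stand at x = -62 and +62 mm; at 0.030 they meet an insert 64 mm wide; over the last 8 mm, to 0.038, the pads spring back and ride up 4 mm, lifting the insert up to 4 mm off the parallels. Sliding it down again takes about 6 to 14 N
- wheel_hub (a point): point on the handwheel's upright axis, 88 mm above the bench, at the height of the handle's fold hinge; 150 mm from the vise origin along the vise's -x. The aluminium handwheel is a disc 104 mm across, its flat top 74 mm above the bench (small hub cap 4 mm higher)
- wheel (a joint): angle of the handwheel (rad), grows clockwise seen from above: 0 jaws fully open, 12.0 jaws fully closed, at the stop (nearly two turns; 3.17 mm of travel of each jaw per rad). Stays where it is left; turning it takes about 5 to 10 N at the handle
- handle (a joint): fold angle of the handwheel's handle (rad): 0 folded flat, pointing from the rim towards the wheel's axis; 1.57 unfolded, upright (stop). A stiff hinge that stays where it is left (about 0.06 N m). The hinge lies 43 mm from the wheel's axis, 88 mm above the bench; at wheel = 0 it is on the vise's -x side of the axis and goes round with the wheel
- handle_grip (a point): point on the centre line of the handle, 40 mm from its fold hinge; its own x points along the handle away from the hinge; the handle is round, its black sleeve 14 mm thick, spins freely about the handle, and reaches 58 mm from the hinge. Folded, its centre line is 14 mm above the wheel's top
- bar_a_c (a point): centre of one of the two matching parallels: bright steel bar, 130 mm long (its own x), square section 16 x 16 mm, 0.25 kg, lying on the bench
- bar_b_c (a point): centre of one of the two matching parallels: bright steel bar, 130 mm long (its own x), square section 16 x 16 mm, 0.25 kg, lying on the bench
- bar_thick_c (a point): centre of an odd bar, not needed: 130 mm long (its own x), section 24 x 24 mm
- bar_thin_c (a point): centre of an odd bar, not needed: 130 mm long (its own x), section 10 x 10 mm
- ins_1_c (a point): centre of a mould insert: aluminium block, 64 mm (its own x) by 32 mm (y) by 44 mm high (z), a dark sole outline on its top, 0.24 kg, standing on the bench; goes into the vise with its 64 mm across the jaws and its middle midway between them. One to three inserts are present
- ins_2_c (a point): centre of a mould insert: aluminium block, 64 mm (its own x) by 32 mm (y) by 44 mm high (z), a dark sole outline on its top, 0.24 kg, standing on the bench; goes into the vise with its 64 mm across the jaws and its middle midway between them. One to three inserts are present
- ins_3_c (a point): centre of a mould insert: aluminium block, 64 mm (its own x) by 32 mm (y) by 44 mm high (z), a dark sole outline on its top, 0.24 kg, standing on the bench; goes into the vise with its 64 mm across the jaws and its middle midway between them. One to three inserts are present
- tapper_c (a point): the tapper: white nylon foot 40 mm across and 24 mm high below, wooden grip 24 mm across above, 80 mm high in all, about 0.3 kg, standing upright; the point lies on its axis, half-way up, 40 mm above its flat tapping face (its underside); its own z points up
- mat: the tapper's round black rubber mat, fixed, 100 mm across, 4 mm thick; origin at the centre of its underside, on the bench
- mug: a bystander to be left alone: blue mug; origin at the middle of its underside
- tape: a bystander to be left alone: roll of amber tape lying flat; origin at the middle of its underside
- glue: a bystander to be left alone: white bottle with an orange cap; origin at the middle of its underside
- spool: a bystander to be left alone: grey spool, 60 mm across, standing; origin at the middle of its underside
Not all that is in view belongs to the job. Leave any purple look-alike of the part that bears bar_b_c alone.

How it is judged:
By the outcome, as a careful person would: the job done as asked, in the order asked, and still so for the second after the job is handed in, with the robot touching nothing.
Of ins_1, ins_2, ins_3 only 1 to 3 are there at a start; the rules pass over those that are not, and their reading is None.
At some moment in a run one of tapper may be knocked a few centimetres aside while the robot is not near it.
Once in a run the grip may slacken for a moment while it holds something.
It also fails if it takes over 210 s, if anything falls off the work surface, if the arm or the gripper's body presses on something with over 40 N, if the wrist force passes 120 N, or if a joint passes its speed limit or range.

### The arm

A 6-joint arm with a two-finger parallel gripper is mounted at the origin on the work surface. World frame = base frame: x ahead of the robot, y to its left, z up, the work surface at z = 0. Lengths are in mm, angles in rad, forces in N, time in s.
With the tool pointing down it reaches from about 275 to 1000 mm from the base axis. Payload 8.4 kg.
Tool frame: the origin (TCP) lies at the very end of the fingers, on their centre line; the grasp point (between the pads) lies 19 mm behind it; z points along the fingers, y is the line along which they close (so a half turn about z gives the same grasp; the last joint's range is limited). The gripper opens to 85 mm and grips with 20 to 120 N. Pads are 22 mm wide; open, the fingers measure 114 mm over their backs; the gripper's body (76 mm by 85 mm) begins 54 mm behind the grasp point. The pads swing forward as they close: fully open they stand 13 mm farther back than shut.
Start: joints at [-1.263, 0.353, 1.633, -0, 1.155, -0.002], TCP at [190.541, -595.249, 202.281] pointing down, gripper open.
Joint ranges: [-2.63, 2.63], [-0.92, 2.1], [0.06, 2.66], [-1.3, 4.44], [0, 2.69], [-3.02, 3.02]. Speed limits (rad/s): [2.22, 2.22, 2.79, 3.14, 3.14, 3.14].

### API

Orientations are given as [roll, pitch, yaw] about the fixed x, y, z axes, in that order (R = Rz(yaw) Ry(pitch) Rx(roll)).
In Python, from rig import r, vision gives the robot as it stands. The module is installed in compiled form; this text tells all that it offers.
- The arm moves only by the tool play_rows, never from a script. Its argument "steps" is a list of rows, each an object with "delta_pos": the shift along the tool's x, y, z in cm, a list of three; "yaw": the turn about the tool's z in rad; "jaw": the opening in per cent of the stroke, from 0 (shut) to 100 (fully open). A call has exactly 8 rows; each row is the pose to reach, as a shift and turn from the pose commanded when the call began, along the tool's axes at that moment; what a row does not reach only later rows make up. A row lasts 1/10 s, in which the tool goes at most 50 mm and 8.59 degrees, less where a joint would pass 70% of its speed; a pose out of reach is approached as far as the arm can. A call with a gripper value outside its range is refused whole. The fingers move at their own pace and stop on an object; "grip_force" is the grip in N (left out, the last holds). Time passes only in rows, so rows that repeat a pose let the fingers close, or fill a call up. It gives the time, the measured TCP pose, the force, the opening and the grip force at its end, in the units of the state.
- r.sense(): the state, without advancing time (a new reading comes with each control period).
- vision.grab_frame(name): name is "scene" or "top"; returns (picture, depth): 384x512x3 uint8, red, green, blue; 384x512 float32, mm along the optical axis (not along the pixel's ray), 0 where there is no reading.
- vision.calibration(name): a dict with "mtx" (3x3 intrinsics, pixels), "extrinsics" (4x4, takes a point from camera to world coordinates). Camera axes: x right, y down, z forward; pixel columns grow to the right and rows downward; lengths in mm; the calibration is good to about 2 mm. A picture is of the moment at which its call begins. calibration takes no time and is no camera call.
- r.sign_off(): hands the job in; it is judged then, once.
Trained networks look in the newest picture that a camera, given by its name, has taken for a name from the list of things; names that differ only in an ending like _2 or _b are one class to them, and where a whole thing is asked for, a point or a joint stands for the part that bears it (a point fixed in the world has none). Each returns a list of dicts, best first, with "conf" (0 to 1); they miss things now and then, are a little off and sometimes report something else, mostly with a low value. They report only what shows in the picture. A call takes as long as a camera call. They do not tell look-alikes from the thing itself.
- vision.cut_out(camera, thing): "region" (384x512 bool, what is visible of it) and "uv" ([column, row] in pixels, amid what is visible of it).
- vision.landmark_of(camera, thing): "uv" ([column, row] in pixels: a listed point, or the origin of a listed thing).
The state is a dict: "clock": time; "qpos": joint angles; "qvel": joint speeds; "joint_efforts": joint torques, N m; "eef_pos": TCP position; "tcp_rot": TCP orientation; "contact_force": force on the tool from outside, world axes, zero at the start; "wrist_torque": the same for the moment, N m; "opening": opening from 0.0 (shut) to 1.0 (fully open); "grasp_force": force on a finger pad.
Only numpy, scipy, OpenCV 4.12 (cv2) and the standard library are available. Lean on these libraries where they do the work, as an engineer would, in place of code of your own. Each camera call takes 0.05 s, during which the arm holds its last target. There are 200 camera calls.

## Working session

There is one attempt and no reset: what is moved stays moved. The work goes in short steps, Python scripts to look and compute and a tool call to move; the robot and the scene stay as the last step left them, time stands still between calls to the robot, and variables do not carry over. Pictures are saved under pics/ and viewed, at most 14 in all, crops included, and the job is handed in when it is done.

Besides the shell and the picture viewer there is one more tool, called after ">>>" in YAML: its name, and indented under it one key for each argument. play_rows: Moves the arm, as the interface text tells. Its arguments: {"type":"object","properties":{"steps":{"type":"array"},"grip_force":{"type":"number"}},"required":["steps"]}

```bash
mkdir -p pics; cat > h.py <<'E'
import numpy as np, cv2
from rig import r, vision
def grab(n): return vision.grab_frame(n)
def save(p,im): cv2.imwrite('pics/'+p,cv2.cvtColor(im,cv2.COLOR_RGB2BGR))
def w(cam,uv,d):
    c=vision.calibration(cam);K=np.array(c['mtx']);T=np.array(c['extrinsics'])
    p=np.linalg.inv(K)@np.array([uv[0],uv[1],1.])*d
    return (T@np.r_[p,1])[:3]
def onz(cam,uv,z):
    a=w(cam,uv,0);b=w(cam,uv,1000.);return a+(b-a)*(z-a[2])/(b[2]-a[2])
def px(cam,P):
    c=vision.calibration(cam);K=np.array(c['mtx']);T=np.linalg.inv(np.array(c['extrinsics']))
    q=K@(T@np.r_[P,1])[:3];return q[:2]/q[2]
def cloud(cam,d):
    c=vision.calibration(cam);K=np.array(c['mtx']);T=np.array(c['extrinsics'])
    v,u=np.mgrid[:384,:512];P=np.stack([(u-K[0,2])/K[0,0]*d,(v-K[1,2])/K[1,1]*d,d],-1)
    return P@T[:3,:3].T+T[:3,3]
E
python3 - <<'E'
from h import *
np.set_printoptions(precision=1,suppress=True)
for n in('scene','top'):
    im,d=grab(n);save(n+'0.png',im);np.save(n+'d.npy',d)
    c=vision.calibration(n);print(n,np.array(c['mtx']).tolist(),np.array(c['extrinsics']).round(3).tolist())
print(r.sense())
E
```

```text
scene [[480.4831819580262, 0.0, 246.7324878164563], [0.0, 480.4831819580262, 191.54558926263837], [0.0, 0.0, 1.0]] [[-0.904, 0.354, -0.24, 872.34], [0.428, 0.761, -0.488, 625.937], [0.01, -0.543, -0.839, 1205.611], [0.0, 0.0, 0.0, 1.0]]
top [[423.16573238491503, 0.0, 263.22801516384976], [0.0, 423.16573238491503, 200.85578066655088], [0.0, 0.0, 1.0]] [[-0.001, -0.982, 0.191, 334.757], [-1.0, 0.004, 0.014, -33.381], [-0.015, -0.191, -0.981, 1142.774], [0.0, 0.0, 0.0, 1.0]]
{'clock': 0.1, 'qpos': array([-1.3,  0.4,  1.6,  0. ,  1.2, -0. ]), 'qvel': array([-0.,  0., -0., -0.,  0.,  0.]), 'joint_efforts': array([ -0. , -60.6, -34.3,  -0. ,   0. ,  -0. ]), 'eef_pos': array([ 190.4, -594.8,  201.6]), 'tcp_rot': array([-3.1, -0. ,  0.3]), 'contact_force': array([ 0.5, -0.4,  0.1]), 'wrist_torque': array([0. , 0. , 0.1]), 'grasp_force': 0.0, 'opening': 0.9966636824777184}
```

View pics/scene0.png

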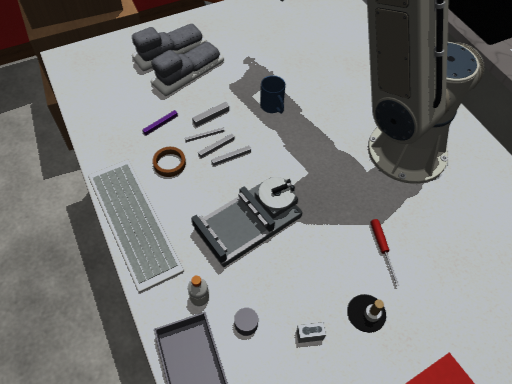

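View pics/top0.png

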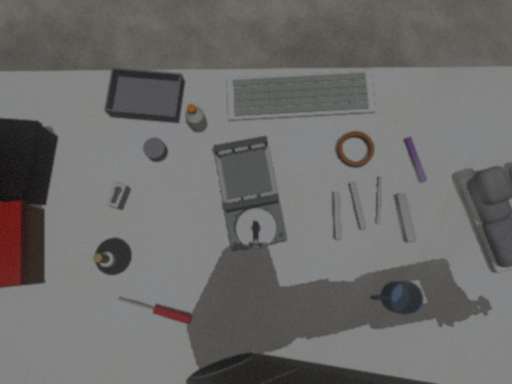

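```bash
python3 - <<'E'
from h import *
np.set_printoptions(precision=1,suppress=True)
D={n:grab(n)[1] for n in('scene','top')}
for n in D:
  C=cloud(n,D[n]); 
  for t in ['vise','bar_a_c','ins_1_c','tapper_c','mat','mug','tape','glue','spool','handle_grip']:
    for o in vision.cut_out(n,t):
      if o['conf']<.3: continue
      P=C[o['region']&(D[n]>0)]
      if len(P)<5: continue
      z=np.percentile(P[:,2],90); T=P[P[:,2]>z-6]
      (cx,cy),(a,b),an=cv2.minAreaRect(T[:,:2].astype(np.float32))
      print(n,t,round(o['conf'],2),np.array(o['uv']),'ztop',z.round(1),'rect',np.array([cx,cy,a,b,an]))
  for t in ['vise','vise_bed','wheel_hub','handle_grip','mat','tapper_c','bar_a_c','ins_1_c']:
    print(n,t,[(np.array(o['uv']).round(1).tolist(),round(o['conf'],2)) for o in vision.landmark_of(n,t)])
E
```

```text
scene vise 0.71 [248.2 218.2] ztop 74.1 rect [566.2  22.5 292.5 144.3  10.4]
scene bar_a_c 0.72 [215.5 144.1] ztop 17.6 rect [ 543.1 -267.5  127.6   22.6    9.3]
scene bar_a_c 0.68 [273.   95.6] ztop 90.9 rect [ 301.5 -357.9   82.9   76.9   50.4]
scene ins_1_c 0.72 [248.  321.2] ztop 42.6 rect [701.7 286.6  57.4  52.1  65.3]
scene ins_1_c 0.39 [252.2 207.5] ztop 73.7 rect [547.7  18.5  29.9 143.1  10.4]
scene ins_1_c 0.39 [166.8 168.8] ztop 26.8 rect [ 701.5 -267.3   96.4   99.2   55. ]
scene ins_1_c 0.32 [204.4 132.6] ztop 12.3 rect [ 559.  -326.9   17.5  121.5   83.6]
scene tapper_c 0.6 [373.8 312.2] ztop 83.3 rect [400.4 401.8  20.2  23.4  49.3]
scene mat 0.72 [247.6 219.2] ztop 74.2 rect [568.4  23.3 288.  141.5  10.9]
scene mat 0.62 [358.7 315.6] ztop 6.7 rect [410.2 390.7  97.4  94.8  21.2]
scene mug 0.83 [272.9  93.7] ztop 90.2 rect [ 302.3 -357.8   83.5   75.7   51.9]
scene mug 0.6 [249.2 220.1] ztop 74.2 rect [565.9  24.2 292.5 142.8  10. ]
scene tape 0.6 [170.2 165.1] ztop 26.7 rect [ 701.2 -267.7   97.3   99.2   55.5]
scene glue 0.66 [197.  292.5] ztop 118.9 rect [781.9 17
[... 1390 characters left out ...]
.52 [251.5 193.6] ztop 75.3 rect [566.9  18.1 290.9 143.5  10.5]
top glue 0.92 [193.8 121.7] ztop 119.0 rect [778.8 167.2  19.4  22.1  17.7]
top spool 0.83 [157.  150.1] ztop 42.3 rect [700.7 282.2  56.7  57.2  56. ]
top handle_grip 0.45 [252.4 231.5] ztop 97.3 rect [460.4   1.3  55.2  12.6   0.3]
top handle_grip 0.35 [104.2 258.9] ztop 83.8 rect [399.9 397.1  22.8  22.2  21.6]
top vise [([246.7, 176.3], 0.64)]
top vise_bed [([245.0, 173.6], 0.77)]
top wheel_hub [([254.2, 229.7], 0.9)]
top handle_grip [([249.7, 229.7], 0.71)]
top mat [([108.2, 254.0], 0.79)]
top tapper_c [([103.2, 257.5], 0.74)]
top bar_a_c [([355.2, 205.1], 0.53)]
top ins_1_c [([355.1, 153.5], 0.47), ([396.3, 293.5], 0.35)]
```

The scene shows one insert at (311,330), the four steel bars near (231,155), (216,145), (205,134) and (211,113), and a purple bar at (160,122). The vise is at (247,218), the tapper is on its mat at (367,313), and the handle is folded at (283,187). The top view agrees: insert (118,195), bars at (337,215), (358,205), (379,199) and (405,217), purple at (415,159). Next I'll measure the bars and insert from depth in both views.

```bash
python3 - <<'E'
from h import *
np.set_printoptions(precision=1,suppress=True)
ims={}
for n,box in(('scene',(120,90,270,175)),('top',(320,130,430,250))):
  im,d=grab(n);ims[n]=im;C=cloud(n,d)
  z0=np.median(C[...,2][(d>0)&(abs(C[...,2])<8)]);print(n,'bench z',z0)
  m=((C[...,2]-z0>5)&(d>0)).astype(np.uint8)
  k,l,s,ce=cv2.connectedComponentsWithStats(m)
  for i in range(1,k):
    if not 25<s[i,4]<700: continue
    P=C[l==i];z=np.percentile(P[:,2],70);T=P[abs(P[:,2]-z)<4]
    if len(T)<10: continue
    print(n,ce[i],s[i,4],'h',z-z0,np.median(im[l==i],0),np.array(sum(cv2.minAreaRect(T[:,:2].astype(np.float32))[:2],())+(cv2.minAreaRect(T[:,:2].astype(np.float32))[2],)))
a=cv2.resize(ims['top'][130:250,320:440],(480,480),interpolation=2);b=cv2.resize(ims['scene'][315:345,290:330],(320,240),interpolation=2)
o=np.zeros((480,800,3),np.uint8);o[:,:480]=a;o[:240,480:]=b;save('crop1.png',o)
E
```

```text
scene bench z -0.2881046038776276
scene [38.8  3.1] 297 h 27.801963376213003 [32. 24. 16.] [  895.7 -1198.4    21.8   126.8    88.3]
scene [210.1 113.2] 365 h 24.170253961365187 [144. 144. 146.] [ 507.7 -393.2  130.    29.5    8.9]
scene [159.6 121.6] 227 h 16.528135207488504 [ 88.  40. 122.] [ 672.2 -433.6  129.7   21.8   14.5]
scene [203.9 133.9] 137 h 10.561471437893942 [148. 148. 150.] [ 558.3 -327.1   20.8  128.9   87.7]
scene [215.9 144.8] 245 h 15.980051341983426 [148. 149. 151.] [ 543.7 -267.9  132.5   20.9   11.3]
scene [168.4 160.8] 495 h 24.842024495552096 [95. 56. 28.] [ 700.7 -268.2   97.9   99.    37.9]
scene [230.5 154.9] 253 h 16.440020201039488 [150. 149. 152.] [ 516.8 -211.7   20.3  129.3   89.9]
scene [381.6 242.4] 400 h 23.644186814702675 [124.5  28.   26. ] [269.9 257.4 171.5  23.9  72.7]
scene [197.8 291. ] 498 h 89.00373836042566 [83.  83.  64.5] [781.2 174.6  36.8  34.4  68.9]
scene [373.6 311.4] 359 h 59.9992293506552 [57. 55. 51.] [406.6 403.6   8.3  22.6  20.8]
scene [356.3 306.4] 34 h 6.953508299654186 [20. 20. 20.] [422.4 368.2  15.8  30.9  42.1]
scene [2
[... 811 characters left out ...]
 64.] [ 630.3 -689.8    3.4   30.2   88.2]
top [378.9 199. ] 195 h 11.478777533017592 [115. 113. 113.] [ 560.4 -331.3   10.9  128.5   84.9]
top [357.4 204.7] 329 h 17.152904178162817 [117. 116. 116.] [ 543.2 -272.2  129.4   16.8   11. ]
top [118.5 195.5] 411 h 43.53116103327807 [91. 94. 92.] [569.1 374.8  34.1  63.5  70.9]
top [337.1 214.9] 311 h 17.34602039015317 [120. 118. 118.] [ 516.9 -215.9   16.7  128.5   90. ]
top [405.6 217.2] 547 h 25.652919183292305 [116. 116. 115.] [ 508.8 -397.7  129.8   25.1    8.8]
top [105.3 258.2] 278 h 69.84599372720187 [92.  87.5 71. ] [397.4 389.3   6.6  20.6  73.6]
top [165.5 311.4] 482 h 23.484335691866182 [103.  47.  47.] [265.  238.2 140.2  23.5  73.2]
```

View pics/crop1.png

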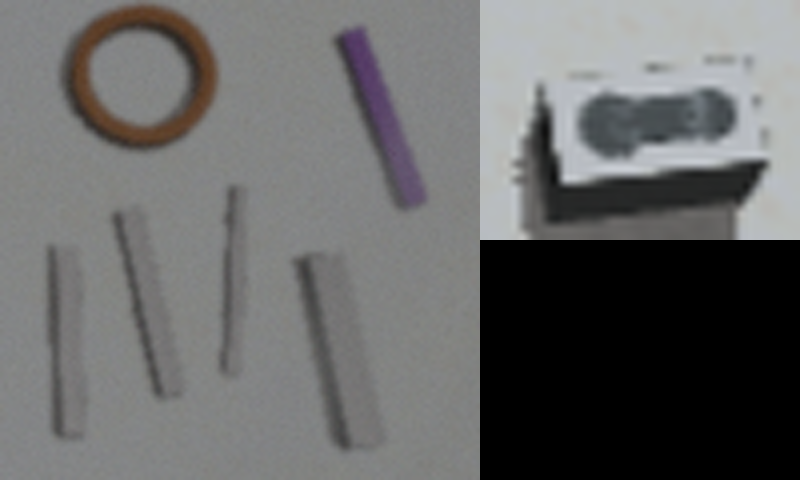

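The enlarged crop shows four steel bars. The two 16 mm ones are at top (337,215) and (358,205), with measured heights and widths of about 16–17. The 10 mm bar is at (379,199) and the 24 mm one at (405,217). The purple one at (415,159) is the look-alike. Only one insert is present, at top (118,195), with the sole outline on top. Now for the exact poses of the vise, wheel and handle.

```bash
python3 - <<'E'
from h import *
np.set_printoptions(precision=2,suppress=True)
def rect(P):
  (x,y),(a,b),t=cv2.minAreaRect(P[:,:2].astype(np.float32))
  if a<b: a,b,t=b,a,t+90
  return np.array([x,y,a,b,(t+90)%180-90])
for n in('scene','top'):
  im,d=grab(n);C=cloud(n,d);ok=d>0
  Z=C[...,2]-(-.29 if n=='scene' else .64)
  for nm,x,y in(('A',517,-214),('B',543.5,-270),('ins',569,377)):
    m=ok&(np.hypot(C[...,0]-x,C[...,1]-y)<75)&(Z>5)
    zt=np.percentile(Z[m],80);m&=abs(Z-zt)<3.5
    P=C[m]
    if nm=='A':P=P[abs(P[:,1]+214)<16]
    if nm=='B':P=P[abs(P[:,1]+270-(P[:,0]-543)*.19)<18]
    q=P[:,:2]-P[:,:2].mean(0);u=np.linalg.svd(q,full_matrices=0)[2][0]
    print(n,nm,'zt',zt,'rect',rect(P),'mean',P[:,:2].mean(0),'pca',np.degrees(np.arctan(u[1]/u[0])))
  # vise
  v=ok&(C[...,0]>400)&(C[...,0]<740)&(abs(C[...,1]-20)<130)
  m=(v&(Z>66)&(Z<79)).astype(np.uint8)
  k,l,s,ce=cv2.connectedComponentsWithStats(m)
  for i in range(1,k):
    if s[i,4]>40: print(n,'part',s[i,4],ce[i],np.median(Z[l==i]),rect(C[l==i]))
  m=v&(Z>84)&(Z<110);P=C[m];print(n,'handle',rect(P),Z[m].max(),np.percentile(Z[m],50),len(P))
  m=v&(Z>25)&(Z<35);print(n,'bed',rect(C[m]),np.median(Z[m]))
E
```

```text
scene A zt 17.45700985989837 rect [ 517.67 -210.74  128.46   19.43    0.31] mean [ 519.68 -211.31] pca -0.25425634824629884
scene B zt 16.838046943360215 rect [ 543.49 -267.63  131.76   16.77    9.98] mean [ 544.66 -266.99] pca 10.243809111979331
scene ins zt 45.09618010992439 rect [568.69 379.09  63.67  32.5  -19.35] mean [568.98 379.1 ] pca -16.64217081723517
scene part 793 [275.07 193.81] 73.61302717352514 [476.99   5.81 104.16  97.94 -83.1 ]
scene part 424 [255.42 206.3 ] 70.80908313377704 [547.68  18.06 144.4   29.2  -79.81]
scene part 457 [209.03 234.87] 71.15510399660847 [695.51  46.09 146.28  28.9  -79.72]
scene handle [456.85   9.54  65.9   33.18  10.42] 99.12268432475302 92.15455361895765 125
scene bed [571.49  23.22 279.24 152.28  10.58] 29.962447377799585
top A zt 17.834790076593762 rect [ 516.8  -215.89  128.64   16.19    0.1 ] mean [ 515.15 -215.7 ] pca 0.2562627165187207
top B zt 17.352670835901435 rect [ 543.69 -271.78  129.43   16.91   10.69] mean [ 544.42 -271.46] pca 10.457269238980318
top ins zt 44.28451411910529 rect [569.   374.84  63.59  33.45 -18.3 ] mean [568.51 374.67] pca -16.254256220661727
top part 500 [240.87 144.3 ] 71.02312663164467 [695.83  42.02 143.63  30.19 -79.09]
top part 528 [250.45 200.14] 70.92925771164322 [547.48  14.71 143.02  28.93 -79.73]
top part 1134 [255.86 227.03] 73.77909573727207 [473.85   0.81 102.2  102.    88.85]
top handle [458.24  -0.08  60.26  29.84  -0.38] 98.73756354942576 92.7717848123667 147
top bed [565.74  17.85 275.08 149.94  10.45] 29.91730806786505
```

```bash
cat >> h.py <<'E'
def here():
    s=r.sense();return [*s['eef_pos'],s['tcp_rot'][2]]
def plan(*goals,start=None):
    "each goal x,y,z,yaw(world): delta from the previous one, tool axes, cm/rad"
    p=start or here();print('from',np.round(p,3))
    for g in goals:
        c,s=np.cos(p[3]),np.sin(p[3]);dx,dy,dz=np.subtract(g[:3],p[:3])/10
        dw=(g[3]-p[3]+np.pi)%(2*np.pi)-np.pi
        print(np.round(g,2),'->',np.round([dx*c+dy*s,dx*s-dy*c,-dz],2),'yaw',round(-dw,3));p=g
def st():
    s=r.sense();print({k:np.round(s[k],3).tolist() for k in('clock','eef_pos','tcp_rot','contact_force','opening','grasp_force','qpos')})
V=np.array([621.6,30.2]);A=np.radians(10.5)
def vis(x,y): return V+[x*np.cos(A)-y*np.sin(A),x*np.sin(A)+y*np.cos(A)]
E
python3 - <<'E'
from h import *
st()
plan((517,-213.3,120,0),(517,-213.3,5,0),(517,-213.3,120,0),(*vis(20,0),120,np.pi/2+A),(*vis(20,0),37,np.pi/2+A))
E
```

```text
{'clock': 2.2, 'eef_pos': [190.528, -595.241, 202.269], 'tcp_rot': [-3.142, 0.0, 0.31], 'contact_force': [-0.856, 0.117, -0.03], 'opening': 1.001, 'grasp_force': 0.0, 'qpos': [-1.263, 0.353, 1.633, -0.0, 1.155, -0.002]}
from [ 1.90528e+02 -5.95241e+02  2.02269e+02  3.10000e-01]
[ 517.  -213.3  120.     0. ] -> [ 42.74 -26.42   8.23] yaw 0.31
[ 517.  -213.3    5.     0. ] -> [ 0.   0.  11.5] yaw -0.0
[ 517.  -213.3  120.     0. ] -> [  0.    0.  -11.5] yaw -0.0
[641.27  33.84 120.     1.75] -> [ 12.43 -24.71  -0.  ] yaw -1.754
[641.27  33.84  37.     1.75] -> [0.  0.  8.3] yaw -0.0
```

>>> play_rows:
  steps:
    - {"delta_pos":[4,-2.5,0],"yaw":0.1,"jaw":60}
    - {"delta_pos":[8,-5,0],"yaw":0.2,"jaw":45}
    - {"delta_pos":[12,-7.5,0],"yaw":0.31,"jaw":45}
    - {"delta_pos":[16,-10,0],"yaw":0.31,"jaw":45}
    - {"delta_pos":[20,-12.4,0],"yaw":0.31,"jaw":45}
    - {"delta_pos":[24,-14.9,0],"yaw":0.31,"jaw":45}
    - {"delta_pos":[28,-17.4,0],"yaw":0.31,"jaw":45}
    - {"delta_pos":[32,-19.9,0],"yaw":0.31,"jaw":45}

```text
clock: 3.0
eef_pos: [435.7, -306.6, 202.5]
tcp_rot: [3.141, -0.0, -0.0]
contact_force: [0.8, -1.3, 0.6]
opening: 0.452
grasp_force: 0.0
```

```bash
python3 - <<'E'
from h import *
st();plan((517,-213.3,80,0))
E
```

```text
{'clock': 3.0, 'eef_pos': [435.701, -306.617, 202.535], 'tcp_rot': [3.141, -0.0, -0.0], 'contact_force': [0.843, -1.264, 0.615], 'opening': 0.452, 'grasp_force': 0.0, 'qpos': [-0.616, 0.209, 1.83, -0.0, 1.102, 0.955]}
from [ 435.701 -306.617  202.535   -0.   ]
[ 517.  -213.3   80.     0. ] -> [ 8.13 -9.33 12.25] yaw -0.0
```

>>> play_rows:
  steps:
    - {"delta_pos":[2.7,-3.1,0],"yaw":0,"jaw":45}
    - {"delta_pos":[5.4,-6.2,0],"yaw":0,"jaw":45}
    - {"delta_pos":[8.13,-9.33,2],"yaw":0,"jaw":45}
    - {"delta_pos":[8.13,-9.33,6],"yaw":0,"jaw":45}
    - {"delta_pos":[8.13,-9.33,10],"yaw":0,"jaw":45}
    - {"delta_pos":[8.13,-9.33,14.25],"yaw":0,"jaw":45}
    - {"delta_pos":[8.13,-9.33,14.25],"yaw":0,"jaw":45}
    - {"delta_pos":[8.13,-9.33,14.25],"yaw":0,"jaw":45}

```text
clock: 3.8
eef_pos: [515.8, -214.8, 60.1]
tcp_rot: [-3.141, 0.001, -0.0]
contact_force: [0.5, 0.7, -0.6]
opening: 0.449
grasp_force: 0.0
```

```bash
python3 - <<'E'
from h import *
st()
a,_=grab('scene');b,_=grab('top')
a=cv2.resize(a[90:190,150:283],(399,300),interpolation=2);b=cv2.resize(b[150:270,270:430],(400,300),interpolation=2)
save('c2.png',np.hstack([a,b]))
E
```

```text
{'clock': 3.8, 'eef_pos': [515.813, -214.836, 60.065], 'tcp_rot': [-3.141, 0.001, -0.0], 'contact_force': [0.469, 0.674, -0.627], 'opening': 0.449, 'grasp_force': 0.0, 'qpos': [-0.397, 0.429, 1.889, 0.0, 0.825, 1.174]}
```

View pics/c2.png

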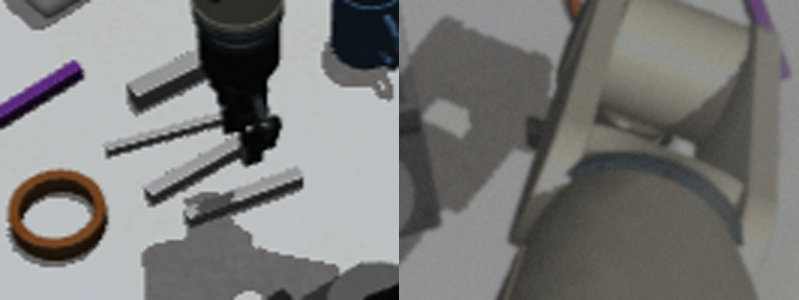

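The fingers hang above bar A (crop (245,185) after allowing for height). The wrist hides the top view. Next: descend, close and lift.

>>> play_rows:
  steps:
    - {"delta_pos":[0.1,-0.1,2.5],"yaw":0,"jaw":45}
    - {"delta_pos":[0.1,-0.1,4.5],"yaw":0,"jaw":45}
    - {"delta_pos":[0.1,-0.1,5.4],"yaw":0,"jaw":45}
    - {"delta_pos":[0.1,-0.1,5.4],"yaw":0,"jaw":30}
    - {"delta_pos":[0.1,-0.1,5.4],"yaw":0,"jaw":5}
    - {"delta_pos":[0.1,-0.1,5.4],"yaw":0,"jaw":5}
    - {"delta_pos":[0.1,-0.1,5.4],"yaw":0,"jaw":5}
    - {"delta_pos":[0.1,-0.1,5.4],"yaw":0,"jaw":5}
  grip_force: 60

```text
clock: 4.7
eef_pos: [517.3, -214.0, 6.4]
tcp_rot: [3.141, -0.001, -0.0]
contact_force: [-0.9, -0.5, 0.3]
opening: 0.053
grasp_force: 0.0
```

```bash
python3 - <<'E'
from h import *
st()
a,_=grab('scene')
save('c3.png',cv2.resize(a[100:190,170:290],(800,600),interpolation=2))
print(px('scene',[517.3,-214,6.4]),px('scene',[517.3,-214,16]))
E
```

```text
{'clock': 4.7, 'eef_pos': [517.325, -214.038, 6.382], 'tcp_rot': [3.141, -0.001, -0.0], 'contact_force': [-0.872, -0.515, 0.265], 'opening': 0.053, 'grasp_force': 0.0, 'qpos': [-0.395, 0.513, 1.912, 0.0, 0.716, 1.176]}
[230.45516273 155.32101763] [230.39844345 153.44683522]
```

View pics/c3.png

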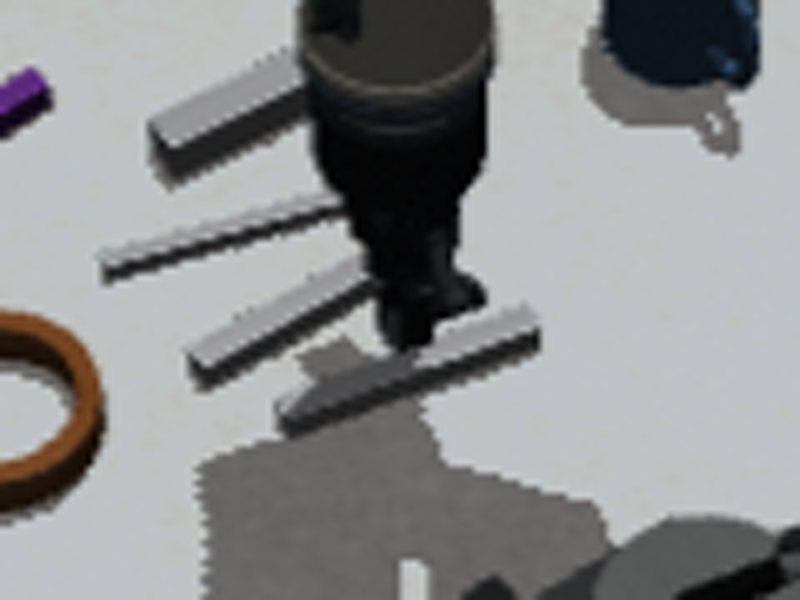

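The tip sits at (231,152), at the bar's upper edge, so it is either behind the bar or on top of it. I'll settle that with depth.

```bash
python3 - <<'E'
from h import *
np.set_printoptions(precision=1,suppress=True,linewidth=200)
a,d=grab('scene');C=cloud('scene',d)
for v in range(143,160): print(v,[f"{C[v,u,0]:.0f},{C[v,u,1]:.0f},{C[v,u,2]:.0f}{'#' if a[v,u].max()<60 else ''}" for u in range(226,240,2)])
E
```

```text
143 ['529,-219,68#', '531,-198,92#', '523,-202,85#', '529,-172,122#', '524,-169,122#', '521,-161,130#', '517,-158,131#']
144 ['529,-219,63#', '529,-201,84#', '524,-199,83#', '530,-170,120#', '527,-162,128#', '523,-157,130#', '518,-155,131#']
145 ['529,-218,59', '528,-204,75#', '524,-199,79#', '529,-172,112#', '529,-158,129#', '523,-157,127#', '518,-156,125#']
146 ['528,-222,50', '530,-201,75#', '530,-185,93#', '530,-170,111#', '529,-158,123#', '526,-152,129#', '519,-153,124#']
147 ['529,-219,48', '528,-205,64#', '530,-185,89#', '530,-170,105#', '531,-154,124#', '525,-154,121#', '480,-239,-1']
148 ['528,-223,39', '529,-205,60#', '531,-184,85#', '530,-170,101#', '530,-156,118#', '487,-240,-3', '484,-231,6']
149 ['517,-249,-3', '528,-207,52#', '525,-199,60#', '530,-170,96#', '872,626,1206#', '488,-236,-2', '488,-221,14']
150 ['520,-243,0', '528,-206,49#', '526,-195,61#', '518,-200,50#', '511,-199,47#', '495,-222,12', '490,-217,15']
151 ['523,-236,5', '528,-207,43', '524,-200,49#', '517,-201,44#', '511,-199,43#', '498,-214,18', '490,-216,11']
152 ['522,-238,-2', '529,-205,40', '524,-201,42#', '510,-218,15', '505,-215,15', '500,-211,18', '494,-209,16']
153 ['524,-235,-3', '521,-224,9', '518,-216,16', '512,-214,15', '505,-214,12', '500,-209,15', '495,-207,15']
154 ['530,-219,15', '526,-213,19', '518,-215,12', '513,-212,13', '508,-207,16', '503,-203,18', '496,-204,14#']
155 ['532,-216,14', '527,-210,18', '521,-208,17', '514,-208,13', '509,-206,13#', '503,-204,11#', '495,-207,4#']
156 ['535,-208,20', '529,-205,20', '522,-206,15', '518,-201,19#', '510,-203,12#', '503,-204,7#', '497,-202,6']
157 ['534,-211,11', '529,-207,13', '523,-204,14#', '516,-206,7#', '509,-206,3#', '501,-208,-4', '497,-202,1']
158 ['536,-206,12#', '530,-205,10#', '521,-209,0#', '515,-207,-0#', '510,-203,2', '503,-203,-2', '499,-196,4']
159 ['536,-206,7#', '529,-207,2#', '523,-205,1', '518,-201,4', '512,-200,1', '506,-196,2', '500,-195,1']
```

Depth puts the finger ends near z≈40 while the TCP reads 6, with the bar untouched beneath. I'll open the gripper and see what happens to the tips and readings before descending further.

>>> play_rows:
  steps:
    - {"delta_pos":[0,0,0],"yaw":0,"jaw":45}
    - {"delta_pos":[0,0,0],"yaw":0,"jaw":45}
    - {"delta_pos":[0,0,0],"yaw":0,"jaw":45}
    - {"delta_pos":[0,0,0],"yaw":0,"jaw":45}
    - {"delta_pos":[0,0,0.3],"yaw":0,"jaw":45}
    - {"delta_pos":[0,0,0.6],"yaw":0,"jaw":45}
    - {"delta_pos":[0,0,0.6],"yaw":0,"jaw":45}
    - {"delta_pos":[0,0,0.6],"yaw":0,"jaw":45}

```text
clock: 5.6
eef_pos: [516.8, -213.8, -0.4]
tcp_rot: [-3.141, 0.0, -0.0]
contact_force: [-0.4, 0.1, -0.2]
opening: 0.453
grasp_force: 0.0
```

```bash
python3 - <<'E'
from h import *
st()
a,d=grab('scene');C=cloud('scene',d)
m=(a.max(-1)<60)&(d>0)&(abs(C[...,0]-517)<70)&(abs(C[...,1]+205)<80)&(C[...,2]>22)
z=C[m][:,2];print('lowest dark',np.sort(z)[:15].round())
for lo in range(20,150,10):
  P=C[m&(C[...,2]>=lo)&(C[...,2]<lo+10)]
  if len(P)>2: print(lo,len(P),'x',P[:,0].min().round(),P[:,0].max().round(),'y',P[:,1].min().round(),P[:,1].max().round())
E
```

```text
{'clock': 5.6, 'eef_pos': [516.833, -213.819, -0.424], 'tcp_rot': [-3.141, 0.0, -0.0], 'contact_force': [-0.396, 0.144, -0.156], 'opening': 0.453, 'grasp_force': 0.0, 'qpos': [-0.395, 0.524, 1.914, 0.0, 0.704, 1.176]}
lowest dark [32. 33. 33. 34. 35. 36. 37. 38. 38. 38. 38. 39. 39. 39. 39.]
30 15 x 506.0 528.0 y -237.0 -184.0
40 23 x 513.0 529.0 y -237.0 -178.0
50 9 x 523.0 529.0 y -236.0 -179.0
60 5 x 521.0 526.0 y -236.0 -232.0
70 17 x 510.0 531.0 y -239.0 -163.0
80 22 x 506.0 532.0 y -259.0 -160.0
90 30 x 507.0 534.0 y -242.0 -156.0
100 37 x 503.0 535.0 y -234.0 -152.0
110 22 x 507.0 536.0 y -206.0 -148.0
120 42 x 499.0 538.0 y -201.0 -146.0
130 64 x 506.0 538.0 y -201.0 -144.0
140 27 x 507.0 529.0 y -186.0 -170.0
```

No contact even with the reading at −0.4, and depth says the tips are at about 33–35. So the reported z runs about 35 mm low. I'll go down slowly while watching the force.

>>> play_rows:
  steps:
    - {"delta_pos":[0,0,0.5],"yaw":0,"jaw":45}
    - {"delta_pos":[0,0,1.0],"yaw":0,"jaw":45}
    - {"delta_pos":[0,0,1.4],"yaw":0,"jaw":45}
    - {"delta_pos":[0,0,1.8],"yaw":0,"jaw":45}
    - {"delta_pos":[0,0,2.0],"yaw":0,"jaw":45}
    - {"delta_pos":[0,0,2.2],"yaw":0,"jaw":45}
    - {"delta_pos":[0,0,2.2],"yaw":0,"jaw":45}
    - {"delta_pos":[0,0,2.2],"yaw":0,"jaw":45}

```text
clock: 6.45
eef_pos: [517.0, -213.9, -22.2]
tcp_rot: [3.142, -0.0, -0.0]
contact_force: [-0.6, 0.1, 1.4]
opening: 0.45
grasp_force: 0.0
```

```bash
python3 - <<'E'
from h import *
st()
a,d=grab('scene');C=cloud('scene',d)
m=(a.max(-1)<60)&(d>0)&(abs(C[...,0]-517)<70)&(abs(C[...,1]+205)<80)&(C[...,2]>-5)
for lo in range(-5,50,5):
  P=C[m&(C[...,2]>=lo)&(C[...,2]<lo+5)]
  if len(P)>2: print(lo,len(P),'x',P[:,0].min().round(),P[:,0].max().round(),'y',P[:,1].min().round(),P[:,1].max().round())
save('c4.png',cv2.resize(a[100:190,170:290],(400,300),interpolation=2))
E
```

```text
{'clock': 6.45, 'eef_pos': [517.016, -213.918, -22.193], 'tcp_rot': [3.142, -0.0, -0.0], 'contact_force': [-0.647, 0.063, 1.376], 'opening': 0.45, 'grasp_force': 0.0, 'qpos': [-0.395, 0.56, 1.92, -0.0, 0.662, 1.176]}
-5 7 x 511.0 580.0 y -266.0 -193.0
0 37 x 453.0 586.0 y -266.0 -200.0
5 43 x 453.0 586.0 y -267.0 -200.0
10 34 x 462.0 580.0 y -263.0 -187.0
15 7 x 462.0 581.0 y -260.0 -184.0
20 16 x 513.0 529.0 y -234.0 -180.0
25 8 x 513.0 530.0 y -236.0 -178.0
30 5 x 523.0 529.0 y -233.0 -184.0
35 5 x 522.0 529.0 y -235.0 -191.0
45 6 x 522.0 530.0 y -237.0 -229.0
```

View pics/c4.png

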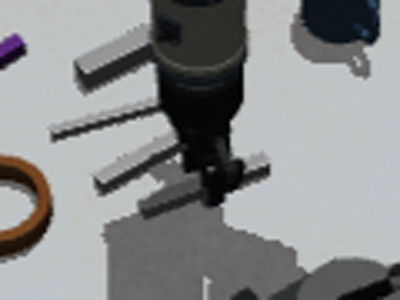

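The fingers now straddle bar A, with the front finger at crop (212,190) and its tip at about z 11. Next: 4 mm lower, close, then lift.

>>> play_rows:
  steps:
    - {"delta_pos":[0,0,0.2],"yaw":0,"jaw":45}
    - {"delta_pos":[0,0,0.4],"yaw":0,"jaw":40}
    - {"delta_pos":[0,0,0.4],"yaw":0,"jaw":20}
    - {"delta_pos":[0,0,0.4],"yaw":0,"jaw":5}
    - {"delta_pos":[0,0,0.4],"yaw":0,"jaw":5}
    - {"delta_pos":[0,0,0.4],"yaw":0,"jaw":5}
    - {"delta_pos":[0,0,0.4],"yaw":0,"jaw":5}
    - {"delta_pos":[0,0,0.4],"yaw":0,"jaw":5}
  grip_force: 70

```text
clock: 7.3
eef_pos: [516.9, -213.8, -26.2]
tcp_rot: [-3.141, 0.0, -0.0]
contact_force: [-0.9, 1.5, 3.3]
opening: 0.168
grasp_force: 69.0
```

>>> play_rows:
  steps:
    - {"delta_pos":[0,0,-2],"yaw":0,"jaw":5}
    - {"delta_pos":[0,0,-5],"yaw":0,"jaw":5}
    - {"delta_pos":[0,0,-9],"yaw":0,"jaw":5}
    - {"delta_pos":[0,0,-12.6],"yaw":0,"jaw":5}
    - {"delta_pos":[0,-2,-12.6],"yaw":-0.14,"jaw":5}
    - {"delta_pos":[1,-4,-12.6],"yaw":-0.28,"jaw":5}
    - {"delta_pos":[2,-7,-12.6],"yaw":-0.42,"jaw":5}
    - {"delta_pos":[4,-10,-12.6],"yaw":-0.56,"jaw":5}

```text
clock: 8.1
eef_pos: [556.0, -113.1, 99.4]
tcp_rot: [-3.141, 0.001, 0.564]
contact_force: [0.0, -0.3, -3.2]
opening: 0.169
grasp_force: 68.7
```

```bash
python3 - <<'E'
from h import *
st();plan((*vis(20,0),100,np.pi/2+A))
E
```

```text
{'clock': 8.1, 'eef_pos': [555.979, -113.096, 99.421], 'tcp_rot': [-3.141, 0.001, 0.564], 'contact_force': [0.05, -0.275, -3.201], 'opening': 0.169, 'grasp_force': 68.708, 'qpos': [-0.203, 0.385, 1.846, -0.0, 0.912, 0.803]}
from [ 555.979 -113.096   99.421    0.564]
[641.27  33.84 100.     1.75] -> [15.07 -7.85 -0.06] yaw -1.19
```

>>> play_rows:
  steps:
    - {"delta_pos":[2,-1,0],"yaw":-0.15,"jaw":5}
    - {"delta_pos":[5,-2.6,0],"yaw":-0.3,"jaw":5}
    - {"delta_pos":[8,-4,0],"yaw":-0.45,"jaw":5}
    - {"delta_pos":[11,-5.7,0],"yaw":-0.6,"jaw":5}
    - {"delta_pos":[13,-6.8,0],"yaw":-0.75,"jaw":5}
    - {"delta_pos":[15.07,-7.85,0],"yaw":-0.9,"jaw":5}
    - {"delta_pos":[15.07,-7.85,0],"yaw":-1.05,"jaw":5}
    - {"delta_pos":[15.07,-7.85,0],"yaw":-1.19,"jaw":5}

```text
clock: 8.9
eef_pos: [642.9, 33.5, 99.0]
tcp_rot: [-3.141, -0.0, 1.757]
contact_force: [-0.0, -0.1, -2.3]
opening: 0.173
grasp_force: 45.2
```

```bash
python3 - <<'E'
from h import *
st();plan((*vis(20,0),10,np.pi/2+A),(*vis(20,0),4,np.pi/2+A))
a,d=grab('scene');C=cloud('scene',d)
save('c5.png',cv2.resize(a[150:270,180:320],(700,600),interpolation=2))
E
```

```text
{'clock': 8.9, 'eef_pos': [642.907, 33.51, 98.961], 'tcp_rot': [-3.141, -0.0, 1.757], 'contact_force': [-0.017, -0.146, -2.266], 'opening': 0.173, 'grasp_force': 45.165, 'qpos': [0.05, 0.489, 1.675, -0.0, 0.978, -0.137]}
from [642.907  33.51   98.961   1.757]
[641.27  33.84  10.     1.75] -> [ 0.06 -0.16  8.9 ] yaw 0.003
[641.27  33.84   4.     1.75] -> [0.  0.  0.6] yaw -0.0
```

View pics/c5.png

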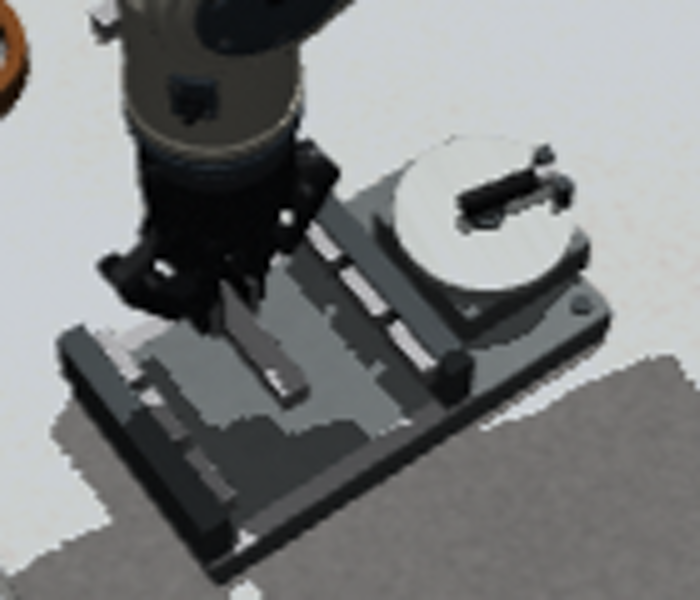

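The bar hangs over the far half of the bed. The handle points from the hinge at crop (560,190) to the axis, so the wheel is already about 0.2–0.3 rad round. Next: descend towards the bed.

>>> play_rows:
  steps:
    - {"delta_pos":[0,-0.1,3],"yaw":0,"jaw":5}
    - {"delta_pos":[0,-0.1,6],"yaw":0,"jaw":5}
    - {"delta_pos":[0,-0.1,8],"yaw":0,"jaw":5}
    - {"delta_pos":[0,-0.1,8.8],"yaw":0,"jaw":5}
    - {"delta_pos":[0,-0.1,8.8],"yaw":0,"jaw":5}
    - {"delta_pos":[0,-0.1,8.8],"yaw":0,"jaw":5}
    - {"delta_pos":[0,-0.1,9.0],"yaw":0,"jaw":5}
    - {"delta_pos":[0,-0.1,9.2],"yaw":0,"jaw":5}

```text
clock: 9.75
eef_pos: [642.9, 32.5, 8.8]
tcp_rot: [3.14, 0.0, 1.75]
contact_force: [-0.3, 0.1, -1.1]
opening: 0.167
grasp_force: 73.6
```

>>> play_rows:
  steps:
    - {"delta_pos":[0,0,0.1],"yaw":0,"jaw":5}
    - {"delta_pos":[0,0,0.2],"yaw":0,"jaw":5}
    - {"delta_pos":[0,0,0.2],"yaw":0,"jaw":5}
    - {"delta_pos":[0,0,0.2],"yaw":0,"jaw":5}
    - {"delta_pos":[0,0,0.2],"yaw":0,"jaw":5}
    - {"delta_pos":[0,0,0.2],"yaw":0,"jaw":5}
    - {"delta_pos":[0,0,0.2],"yaw":0,"jaw":5}
    - {"delta_pos":[0,0,0.2],"yaw":0,"jaw":5}

```text
clock: 10.55
eef_pos: [642.0, 32.5, 5.8]
tcp_rot: [3.142, -0.0, 1.75]
contact_force: [-0.2, 0.1, -1.9]
opening: 0.16
grasp_force: 73.6
```

>>> play_rows:
  steps:
    - {"delta_pos":[0,0,0.1],"yaw":0,"jaw":5}
    - {"delta_pos":[0,0,0.2],"yaw":0,"jaw":5}
    - {"delta_pos":[0,0,0.2],"yaw":0,"jaw":5}
    - {"delta_pos":[0,0,0.2],"yaw":0,"jaw":5}
    - {"delta_pos":[0,0,0.2],"yaw":0,"jaw":5}
    - {"delta_pos":[0,0,0.2],"yaw":0,"jaw":5}
    - {"delta_pos":[0,0,0.2],"yaw":0,"jaw":5}
    - {"delta_pos":[0,0,0.2],"yaw":0,"jaw":5}

```text
clock: 11.35
eef_pos: [642.0, 32.5, 3.9]
tcp_rot: [3.142, 0.0, 1.75]
contact_force: [-1.8, 0.3, 2.3]
opening: 0.163
grasp_force: 74.2
```

```bash
python3 - <<'E'
from h import *
st();p=np.array(here()[:2])-V;print('vise xy',p@[np.cos(A),np.sin(A)],p@[-np.sin(A),np.cos(A)])
a,d=grab('scene');C=cloud('scene',d)
for k in(-60,-50,-40,40,50,60):
  u=px('scene',[*(vis(21,k)+[0,2]),48]).round().astype(int); print(k,u,C[u[1]-2:u[1]+3,u[0],2].round())
E
```

```text
{'clock': 11.35, 'eef_pos': [642.05, 32.486, 3.899], 'tcp_rot': [3.142, 0.0, 1.75], 'contact_force': [-1.757, 0.256, 2.279], 'opening': 0.163, 'grasp_force': 74.199, 'qpos': [0.048, 0.611, 1.723, -0.0, 0.808, -0.131]}
vise xy 20.523648002945055 -1.4792280635811266
-60 [214 212] [187. 182. 177. 171. 164.]
-50 [216 215] [178. 173. 165. 154. 150.]
-40 [218 217] [169. 168. 143. 141. 133.]
40 [235 238] [41. 46. 49. 44. 46.]
50 [237 241] [46. 46. 43. 47. 44.]
60 [239 244] [46. 47. 48. 41. 36.]
```

Bar A rests on the bed: its top reads 46 along its length and the force changed sign. Next: release, go up, and head to bar B.

>>> play_rows:
  steps:
    - {"delta_pos":[0,0,0],"yaw":0,"jaw":28}
    - {"delta_pos":[0,0,0],"yaw":0,"jaw":28}
    - {"delta_pos":[0,0,0],"yaw":0,"jaw":28}
    - {"delta_pos":[0,0,-1],"yaw":0,"jaw":28}
    - {"delta_pos":[0,0,-3],"yaw":0,"jaw":28}
    - {"delta_pos":[0,0,-6],"yaw":0,"jaw":28}
    - {"delta_pos":[0,0,-10],"yaw":0,"jaw":40}
    - {"delta_pos":[0,0,-10],"yaw":0,"jaw":45}

```text
clock: 12.2
eef_pos: [645.9, 32.6, 110.1]
tcp_rot: [3.132, 0.001, 1.75]
contact_force: [0.6, 0.5, 0.8]
opening: 0.449
grasp_force: 0.0
```

```bash
python3 - <<'E'
from h import *
st();plan((543.6,-269.7,100,np.radians(10.4)),(543.6,-269.7,-26,np.radians(10.4)))
E
```

```text
{'clock': 12.2, 'eef_pos': [645.894, 32.646, 110.1], 'tcp_rot': [3.132, 0.001, 1.75], 'contact_force': [0.619, 0.47, 0.781], 'opening': 0.449, 'grasp_force': 0.0, 'qpos': [0.048, 0.475, 1.669, -0.0, 0.988, -0.131]}
from [645.894  32.646 110.1     1.75 ]
[ 5.436e+02 -2.697e+02  1.000e+02  1.800e-01] -> [-27.93 -15.45   1.01] yaw 1.568
[ 5.436e+02 -2.697e+02 -2.600e+01  1.800e-01] -> [ 0.   0.  12.6] yaw -0.0
```

>>> play_rows:
  steps:
    - {"delta_pos":[-2.5,-1.4,0],"yaw":0.14,"jaw":45}
    - {"delta_pos":[-6,-3.3,0],"yaw":0.28,"jaw":45}
    - {"delta_pos":[-10,-5.4,0],"yaw":0.42,"jaw":45}
    - {"delta_pos":[-14,-7.6,0],"yaw":0.56,"jaw":45}
    - {"delta_pos":[-18,-9.7,0],"yaw":0.7,"jaw":45}
    - {"delta_pos":[-22,-11.9,0],"yaw":0.84,"jaw":45}
    - {"delta_pos":[-26,-14,0],"yaw":0.98,"jaw":45}
    - {"delta_pos":[-28,-15.1,0],"yaw":1.12,"jaw":45}

```text
clock: 13.0
eef_pos: [542.1, -273.1, 104.2]
tcp_rot: [3.141, 0.0, 0.622]
contact_force: [0.6, -0.8, 0.4]
opening: 0.455
grasp_force: 0.0
```

>>> play_rows:
  steps:
    - {"delta_pos":[0,0,1],"yaw":0.15,"jaw":45}
    - {"delta_pos":[0,0,3],"yaw":0.3,"jaw":45}
    - {"delta_pos":[0,0,6],"yaw":0.45,"jaw":45}
    - {"delta_pos":[0,0,7],"yaw":0.45,"jaw":45}
    - {"delta_pos":[0,0,8],"yaw":0.45,"jaw":45}
    - {"delta_pos":[0,0,8],"yaw":0.45,"jaw":45}
    - {"delta_pos":[0,0,8],"yaw":0.45,"jaw":45}
    - {"delta_pos":[0,0,8],"yaw":0.45,"jaw":45}

```text
clock: 13.8
eef_pos: [544.1, -270.2, 24.9]
tcp_rot: [3.141, -0.001, 0.181]
contact_force: [-0.1, 0.5, 0.4]
opening: 0.452
grasp_force: 0.0
```

```bash
python3 - <<'E'
from h import *
st();plan((543.6,-269.7,-26,np.radians(10.4)))
E
```

```text
{'clock': 13.8, 'eef_pos': [544.097, -270.238, 24.887], 'tcp_rot': [3.141, -0.001, 0.181], 'contact_force': [-0.062, 0.505, 0.421], 'opening': 0.452, 'grasp_force': 0.0, 'qpos': [-0.463, 0.539, 1.799, 0.0, 0.802, 0.926]}
from [ 5.44097e+02 -2.70238e+02  2.48870e+01  1.81000e-01]
[ 5.436e+02 -2.697e+02 -2.600e+01  1.800e-01] -> [-0.04 -0.06  5.09] yaw -0.0
```

>>> play_rows:
  steps:
    - {"delta_pos":[0,0,2],"yaw":0,"jaw":45}
    - {"delta_pos":[0,0,3.5],"yaw":0,"jaw":45}
    - {"delta_pos":[0,0,4.6],"yaw":0,"jaw":45}
    - {"delta_pos":[0,0,5.0],"yaw":0,"jaw":40}
    - {"delta_pos":[0,0,5.1],"yaw":0,"jaw":5}
    - {"delta_pos":[0,0,5.1],"yaw":0,"jaw":5}
    - {"delta_pos":[0,0,5.1],"yaw":0,"jaw":5}
    - {"delta_pos":[0,0,5.1],"yaw":0,"jaw":5}

```text
clock: 14.6
eef_pos: [543.4, -270.0, -26.9]
tcp_rot: [3.141, -0.0, 0.18]
contact_force: [-0.2, -0.4, -2.4]
opening: 0.164
grasp_force: 69.7
```

>>> play_rows:
  steps:
    - {"delta_pos":[0,0,0],"yaw":0,"jaw":5}
    - {"delta_pos":[0,0,0],"yaw":0,"jaw":5}
    - {"delta_pos":[0,0,-2],"yaw":0,"jaw":5}
    - {"delta_pos":[0,0,-5],"yaw":0,"jaw":5}
    - {"delta_pos":[0,0,-9],"yaw":0,"jaw":5}
    - {"delta_pos":[0,0,-13],"yaw":0,"jaw":5}
    - {"delta_pos":[0,0,-13],"yaw":0,"jaw":5}
    - {"delta_pos":[0,0,-13],"yaw":0,"jaw":5}

```text
clock: 15.4
eef_pos: [543.7, -270.1, 103.6]
tcp_rot: [3.14, -0.002, 0.18]
contact_force: [-0.9, 0.4, -2.9]
opening: 0.17
grasp_force: 69.8
```

```bash
python3 - <<'E'
from h import *
st();plan((*vis(-20,-1),100,np.pi/2+A))
a,d=grab('scene');C=cloud('scene',d)
Z=C[...,2]
# far bar pose on bed
P=C.reshape(-1,3);q=P[:,:2]-V-[0,2];lx=q@[np.cos(A),np.sin(A)];ly=q@[-np.sin(A),np.cos(A)]
m=(abs(lx)<45)&(abs(ly)<80)&(P[:,2]>40)&(P[:,2]<53);
print(m.sum(),cv2.minAreaRect(np.c_[lx,ly][m].astype(np.float32)),np.median(P[m,2]))
E
```

```text
{'clock': 15.4, 'eef_pos': [543.683, -270.123, 103.568], 'tcp_rot': [3.14, -0.002, 0.18], 'contact_force': [-0.92, 0.398, -2.904], 'opening': 0.17, 'grasp_force': 69.824, 'qpos': [-0.464, 0.432, 1.758, 0.0, 0.949, 0.927]}
from [ 5.43683e+02 -2.70123e+02  1.03568e+02  1.80000e-01]
[602.12  25.57 100.     1.75] -> [ 11.04 -28.05   0.36] yaw -1.574
261 ((21.474224090576172, -3.0331573486328125), (129.19801330566406, 17.65911865234375), 89.88019561767578) 45.377159597812124
```

>>> play_rows:
  steps:
    - {"delta_pos":[1,-2.5,0],"yaw":-0.14,"jaw":5}
    - {"delta_pos":[2.4,-6,0],"yaw":-0.28,"jaw":5}
    - {"delta_pos":[4,-10,0],"yaw":-0.42,"jaw":5}
    - {"delta_pos":[5.5,-14,0],"yaw":-0.56,"jaw":5}
    - {"delta_pos":[7,-18,0],"yaw":-0.7,"jaw":5}
    - {"delta_pos":[8.6,-22,0],"yaw":-0.84,"jaw":5}
    - {"delta_pos":[10,-25.5,0],"yaw":-0.98,"jaw":5}
    - {"delta_pos":[11,-28,0],"yaw":-1.12,"jaw":5}

```text
clock: 16.25
eef_pos: [600.2, 27.7, 100.5]
tcp_rot: [-3.138, 0.001, 1.307]
contact_force: [-0.6, 0.1, -2.9]
opening: 0.167
grasp_force: 69.7
```

>>> play_rows:
  steps:
    - {"delta_pos":[0,0,0],"yaw":-0.15,"jaw":5}
    - {"delta_pos":[0,0,0],"yaw":-0.3,"jaw":5}
    - {"delta_pos":[0,0,0],"yaw":-0.454,"jaw":5}
    - {"delta_pos":[0,0,2],"yaw":-0.454,"jaw":5}
    - {"delta_pos":[0,0,4],"yaw":-0.454,"jaw":5}
    - {"delta_pos":[0,0,4],"yaw":-0.454,"jaw":5}
    - {"delta_pos":[0,0,4],"yaw":-0.454,"jaw":5}
    - {"delta_pos":[0,0,4],"yaw":-0.454,"jaw":5}

```text
clock: 17.05
eef_pos: [601.6, 25.2, 62.9]
tcp_rot: [-3.142, -0.0, 1.754]
contact_force: [-0.2, -0.0, -2.2]
opening: 0.169
grasp_force: 69.7
```

```bash
python3 - <<'E'
from h import *
st();plan((*vis(-20,-1),6,np.pi/2+A))
E
```

```text
{'clock': 17.05, 'eef_pos': [601.585, 25.221, 62.948], 'tcp_rot': [-3.142, -0.0, 1.754], 'contact_force': [-0.152, -0.014, -2.18], 'opening': 0.169, 'grasp_force': 69.651, 'qpos': [0.039, 0.479, 1.792, 0.0, 0.87, -0.144]}
from [601.585  25.221  62.948   1.754]
[602.12  25.57   6.     1.75] -> [0.02 0.06 5.69] yaw -0.0
```

>>> play_rows:
  steps:
    - {"delta_pos":[0,0.1,2],"yaw":0,"jaw":5}
    - {"delta_pos":[0,0.1,4],"yaw":0,"jaw":5}
    - {"delta_pos":[0,0.1,5],"yaw":0,"jaw":5}
    - {"delta_pos":[0,0.1,5.5],"yaw":0,"jaw":5}
    - {"delta_pos":[0,0.1,5.7],"yaw":0,"jaw":5}
    - {"delta_pos":[0,0.1,5.85],"yaw":0,"jaw":5}
    - {"delta_pos":[0,0.1,5.9],"yaw":0,"jaw":5}
    - {"delta_pos":[0,0.1,5.9],"yaw":0,"jaw":5}

```text
clock: 17.85
eef_pos: [602.8, 25.4, 4.3]
tcp_rot: [3.141, 0.0, 1.754]
contact_force: [-0.2, 0.7, -2.1]
opening: 0.165
grasp_force: 69.8
```

>>> play_rows:
  steps:
    - {"delta_pos":[0,0,0.05],"yaw":0,"jaw":5}
    - {"delta_pos":[0,0,0.1],"yaw":0,"jaw":5}
    - {"delta_pos":[0,0,0.1],"yaw":0,"jaw":5}
    - {"delta_pos":[0,0,0.1],"yaw":0,"jaw":28}
    - {"delta_pos":[0,0,0.1],"yaw":0,"jaw":28}
    - {"delta_pos":[0,0,0.1],"yaw":0,"jaw":28}
    - {"delta_pos":[0,0,0.1],"yaw":0,"jaw":28}
    - {"delta_pos":[0,0,-1],"yaw":0,"jaw":28}

```text
clock: 18.65
eef_pos: [601.3, 25.4, 13.0]
tcp_rot: [-3.139, -0.0, 1.754]
contact_force: [0.4, 0.5, -1.4]
opening: 0.276
grasp_force: 0.0
```

>>> play_rows:
  steps:
    - {"delta_pos":[0,0,-2],"yaw":0,"jaw":28}
    - {"delta_pos":[0,0,-5],"yaw":0,"jaw":28}
    - {"delta_pos":[0,0,-9],"yaw":0,"jaw":40}
    - {"delta_pos":[3,0,-10],"yaw":0,"jaw":60}
    - {"delta_pos":[7,0,-10],"yaw":0,"jaw":60}
    - {"delta_pos":[11,0,-10],"yaw":0,"jaw":60}
    - {"delta_pos":[15,0,-10],"yaw":0,"jaw":60}
    - {"delta_pos":[19,0,-10],"yaw":0,"jaw":60}

```text
clock: 19.45
eef_pos: [567.6, 213.7, 114.9]
tcp_rot: [3.141, -0.0, 1.754]
contact_force: [0.6, -0.6, -0.8]
opening: 0.601
grasp_force: 0.0
```

```bash
python3 - <<'E'
from h import *
st()
np.set_printoptions(precision=1,suppress=True)
for n,oy in(('scene',2),('top',-2)):
  a,d=grab(n);C=cloud(n,d)
  P=C.reshape(-1,3);q=P[:,:2]-V-[0,oy];lx=q@[np.cos(A),np.sin(A)];ly=q@[-np.sin(A),np.cos(A)]
  for sgn in(-1,1):
    m=(lx*sgn>4)&(lx*sgn<45)&(abs(ly)<80)&(P[:,2]>40)&(P[:,2]<53)&(d.ravel()>0)
    if m.sum()>20:print(n,m.sum(),cv2.minAreaRect(np.c_[lx,ly][m].astype(np.float32)),np.median(P[m,2]))
  save('vz_%s.png'%n,cv2.resize(a[140:270,170:330] if n=='scene' else a[120:270,180:340],(640,520),interpolation=2))
  # insert again
  m=(np.hypot(P[:,0]-569,P[:,1]-377)<60)&(P[:,2]>38)&(P[:,2]<52)
  if m.sum()>20: print('ins',cv2.minAreaRect(P[m,:2].astype(np.float32)))
  # handle: high things near wheel
  m=(np.hypot(lx+150,ly)<62)&(P[:,2]>84)&(P[:,2]<110)&(d.ravel()>0)
  H=np.c_[lx+150,ly,P[:,2]][m];print('handle',len(H),cv2.minAreaRect(H[:,:2].astype(np.float32)))
E
```

```text
{'clock': 19.45, 'eef_pos': [567.566, 213.743, 114.888], 'tcp_rot': [3.141, -0.0, 1.754], 'contact_force': [0.558, -0.592, -0.769], 'opening': 0.601, 'grasp_force': 0.0, 'qpos': [0.358, 0.418, 1.751, 0.0, 0.972, 0.175]}
scene 255 ((-18.881473541259766, -3.8125457763671875), (18.521480560302734, 132.72158813476562), 0.2775897681713104) 45.28070010744341
scene 261 ((21.041959762573242, -2.8030929565429688), (128.4195098876953, 17.820070266723633), 89.6362533569336) 45.51055518425096
ins ((568.847412109375, 379.67987060546875), (33.3902473449707, 64.10415649414062), 71.27705383300781)
handle 4 ((12.789122581481934, -4.89138126373291), (7.2884392738342285, 1.9507707357406616), 72.37915802001953)
top 309 ((-18.381132125854492, -3.3097152709960938), (129.4156494140625, 17.081438064575195), 89.75418853759766) 46.24866615189876
top 305 ((21.313236236572266, -3.4150543212890625), (129.1089324951172, 17.92579460144043), 89.54154205322266) 46.31185525337901
handle 148 ((-15.767372131347656, 2.042337417602539), (29.930116653442383, 60.379207611083984), 79.17432403564453)
```

View pics/vz_scene.png

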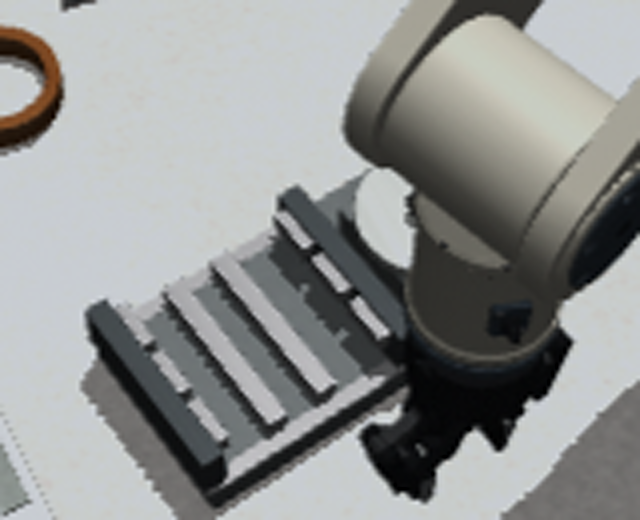

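Both parallels lie on the bed, at crop (225,355) and (270,325), parallel at x≈−18.6 and +21.2 with clear gaps to the jaws. Now the insert.

```bash
python3 - <<'E'
from h import *
y=np.radians(161.3);I=(568.9,377.4)
plan((*I,70,y),(*I,-22,y),(*I,110,y),(*vis(0,0),110,np.pi+A))
E
```

```text
from [567.205 216.446 114.816   1.757]
[568.9  377.4   70.     2.82] -> [15.78  3.15  4.48] yaw -1.058
[568.9  377.4  -22.     2.82] -> [0.  0.  9.2] yaw -0.0
[568.9  377.4  110.     2.82] -> [  0.    0.  -13.2] yaw -0.0
[621.6   30.2  110.     3.32] -> [-16.12 -31.2   -0.  ] yaw -0.51
```

>>> play_rows:
  steps:
    - {"delta_pos":[2.5,0.5,0],"yaw":-0.14,"jaw":62}
    - {"delta_pos":[6,1.2,0],"yaw":-0.28,"jaw":62}
    - {"delta_pos":[10,2,0],"yaw":-0.42,"jaw":62}
    - {"delta_pos":[14,2.8,0],"yaw":-0.56,"jaw":62}
    - {"delta_pos":[15.8,3.15,0],"yaw":-0.7,"jaw":62}
    - {"delta_pos":[15.8,3.15,1],"yaw":-0.84,"jaw":62}
    - {"delta_pos":[15.8,3.15,3],"yaw":-0.98,"jaw":62}
    - {"delta_pos":[15.8,3.15,4.5],"yaw":-1.06,"jaw":62}

```text
clock: 20.35
eef_pos: [570.2, 372.9, 68.7]
tcp_rot: [-3.142, 0.0, 2.819]
contact_force: [0.1, -0.5, 0.6]
opening: 0.624
grasp_force: 0.0
```

>>> play_rows:
  steps:
    - {"delta_pos":[0,0,0],"yaw":0,"jaw":62}
    - {"delta_pos":[0,0,0],"yaw":0,"jaw":62}
    - {"delta_pos":[0,0,0],"yaw":0,"jaw":62}
    - {"delta_pos":[0,0,0],"yaw":0,"jaw":62}
    - {"delta_pos":[0,0,0],"yaw":0,"jaw":62}
    - {"delta_pos":[0,0,0],"yaw":0,"jaw":62}
    - {"delta_pos":[0,0,0],"yaw":0,"jaw":62}
    - {"delta_pos":[0,0,0],"yaw":0,"jaw":62}

```text
clock: 21.15
eef_pos: [570.0, 373.3, 68.8]
tcp_rot: [3.142, 0.0, 2.814]
contact_force: [-0.5, -0.6, 0.4]
opening: 0.618
grasp_force: 0.0
```

```bash
python3 - <<'E'
from h import *
y=np.radians(161.3);I=(568.9,377.4)
st();plan((*I,-22,y))
E
```

```text
{'clock': 21.15, 'eef_pos': [570.045, 373.324, 68.836], 'tcp_rot': [3.142, 0.0, 2.814], 'contact_force': [-0.54, -0.645, 0.439], 'opening': 0.618, 'grasp_force': 0.0, 'qpos': [0.578, 0.575, 1.603, -0.0, 0.963, -0.665]}
from [570.045 373.324  68.836   2.814]
[568.9  377.4  -22.     2.82] -> [0.24 0.35 9.08] yaw -0.001
```

>>> play_rows:
  steps:
    - {"delta_pos":[0.24,0.35,1],"yaw":0,"jaw":62}
    - {"delta_pos":[0.24,0.35,3],"yaw":0,"jaw":62}
    - {"delta_pos":[0.24,0.35,5.5],"yaw":0,"jaw":62}
    - {"delta_pos":[0.24,0.35,7.5],"yaw":0,"jaw":62}
    - {"delta_pos":[0.24,0.35,8.7],"yaw":0,"jaw":62}
    - {"delta_pos":[0.24,0.35,9.1],"yaw":0,"jaw":62}
    - {"delta_pos":[0.24,0.35,9.1],"yaw":0,"jaw":62}
    - {"delta_pos":[0.24,0.35,9.1],"yaw":0,"jaw":45}

```text
clock: 21.95
eef_pos: [569.5, 377.8, -21.4]
tcp_rot: [3.141, 0.001, 2.814]
contact_force: [-0.2, 0.3, -0.8]
opening: 0.465
grasp_force: 0.0
```

>>> play_rows:
  steps:
    - {"delta_pos":[0,0,0],"yaw":0,"jaw":20}
    - {"delta_pos":[0,0,0],"yaw":0,"jaw":20}
    - {"delta_pos":[0,0,0],"yaw":0,"jaw":20}
    - {"delta_pos":[0,0,0],"yaw":0,"jaw":20}
    - {"delta_pos":[0,0,-1],"yaw":0,"jaw":20}
    - {"delta_pos":[0,0,-4],"yaw":0,"jaw":20}
    - {"delta_pos":[0,0,-8],"yaw":0,"jaw":20}
    - {"delta_pos":[0,0,-12],"yaw":0,"jaw":20}

```text
clock: 22.75
eef_pos: [568.1, 376.9, 98.8]
tcp_rot: [-3.14, -0.001, 2.814]
contact_force: [0.8, 0.2, -2.3]
opening: 0.365
grasp_force: 69.6
```

```bash
python3 - <<'E'
from h import *
st();plan((*vis(1,0),100,np.pi+A))
E
```

```text
{'clock': 22.75, 'eef_pos': [568.128, 376.885, 98.831], 'tcp_rot': [-3.14, -0.001, 2.814], 'contact_force': [0.769, 0.233, -2.266], 'opening': 0.365, 'grasp_force': 69.573, 'qpos': [0.584, 0.542, 1.584, 0.0, 1.018, -0.659]}
from [568.128 376.885  98.831   2.814]
[622.58  30.38 100.     3.32] -> [-16.31 -31.05  -0.12] yaw -0.511
```

>>> play_rows:
  steps:
    - {"delta_pos":[-1.3,-2.5,0],"yaw":-0.08,"jaw":20}
    - {"delta_pos":[-3.3,-6.5,0],"yaw":-0.18,"jaw":20}
    - {"delta_pos":[-5.5,-10.5,0],"yaw":-0.28,"jaw":20}
    - {"delta_pos":[-7.6,-14.7,0],"yaw":-0.38,"jaw":20}
    - {"delta_pos":[-9.8,-19,0],"yaw":-0.48,"jaw":20}
    - {"delta_pos":[-12,-23.3,0],"yaw":-0.51,"jaw":20}
    - {"delta_pos":[-14.3,-27.6,0],"yaw":-0.51,"jaw":20}
    - {"delta_pos":[-16.2,-31.2,0],"yaw":-0.51,"jaw":20}

```text
clock: 23.55
eef_pos: [621.6, 27.3, 98.3]
tcp_rot: [-3.141, -0.0, -2.96]
contact_force: [0.5, 1.0, -2.9]
opening: 0.362
grasp_force: 69.7
```

>>> play_rows:
  steps:
    - {"delta_pos":[0,0,0],"yaw":0,"jaw":20}
    - {"delta_pos":[0,0,1],"yaw":0,"jaw":20}
    - {"delta_pos":[0,0,3],"yaw":0,"jaw":20}
    - {"delta_pos":[0,0,3],"yaw":0,"jaw":20}
    - {"delta_pos":[0,0,3],"yaw":0,"jaw":20}
    - {"delta_pos":[0,0,3],"yaw":0,"jaw":20}
    - {"delta_pos":[0,0,3],"yaw":0,"jaw":20}
    - {"delta_pos":[0,0,3],"yaw":0,"jaw":20}

```text
clock: 24.35
eef_pos: [622.3, 30.2, 68.4]
tcp_rot: [-3.141, 0.001, -2.959]
contact_force: [0.5, 0.1, -2.4]
opening: 0.367
grasp_force: 70.1
```

```bash
python3 - <<'E'
from h import *
st();plan((*vis(1,0),26,np.pi+A))
E
```

```text
{'clock': 24.35, 'eef_pos': [622.262, 30.155, 68.436], 'tcp_rot': [-3.141, 0.001, -2.959], 'contact_force': [0.541, 0.07, -2.405], 'opening': 0.367, 'grasp_force': 70.062, 'qpos': [0.046, 0.498, 1.743, 0.0, 0.9, -1.707]}
from [622.262  30.155  68.436  -2.959]
[622.58  30.38  26.     3.32] -> [-0.04  0.02  4.24] yaw -0.001
```

>>> play_rows:
  steps:
    - {"delta_pos":[0,0,1.5],"yaw":0,"jaw":20}
    - {"delta_pos":[0,0,3],"yaw":0,"jaw":20}
    - {"delta_pos":[0,0,3.9],"yaw":0,"jaw":20}
    - {"delta_pos":[0,0,4.2],"yaw":0,"jaw":20}
    - {"delta_pos":[0,0,4.3],"yaw":0,"jaw":20}
    - {"delta_pos":[0,0,4.4],"yaw":0,"jaw":20}
    - {"delta_pos":[0,0,4.4],"yaw":0,"jaw":20}
    - {"delta_pos":[0,0,4.4],"yaw":0,"jaw":20}

```text
clock: 25.15
eef_pos: [620.4, 29.7, 25.0]
tcp_rot: [3.141, -0.003, -2.959]
contact_force: [-12.4, -0.7, 23.2]
opening: 0.367
grasp_force: 73.6
```

>>> play_rows:
  steps:
    - {"delta_pos":[0,0,-0.05],"yaw":0,"jaw":20}
    - {"delta_pos":[0,0,-0.1],"yaw":0,"jaw":20}
    - {"delta_pos":[0,0,-0.1],"yaw":0,"jaw":20}
    - {"delta_pos":[0,0,-0.1],"yaw":0,"jaw":20}
    - {"delta_pos":[0,0,-0.1],"yaw":0,"jaw":20}
    - {"delta_pos":[0,0,-0.1],"yaw":0,"jaw":20}
    - {"delta_pos":[0,0,-0.1],"yaw":0,"jaw":20}
    - {"delta_pos":[0,0,-0.1],"yaw":0,"jaw":20}

```text
clock: 25.95
eef_pos: [620.4, 29.8, 25.1]
tcp_rot: [3.141, -0.003, -2.959]
contact_force: [-8.6, 0.2, 13.3]
opening: 0.363
grasp_force: 71.9
```

>>> play_rows:
  steps:
    - {"delta_pos":[0,0,-0.05],"yaw":0,"jaw":20}
    - {"delta_pos":[0,0,-0.12],"yaw":0,"jaw":20}
    - {"delta_pos":[0,0,-0.12],"yaw":0,"jaw":20}
    - {"delta_pos":[0,0,-0.12],"yaw":0,"jaw":42}
    - {"delta_pos":[0,0,-0.12],"yaw":0,"jaw":47}
    - {"delta_pos":[0,0,-0.12],"yaw":0,"jaw":47}
    - {"delta_pos":[0,0,-0.12],"yaw":0,"jaw":47}
    - {"delta_pos":[0,0,-0.12],"yaw":0,"jaw":47}

```text
clock: 26.75
eef_pos: [621.9, 29.9, 26.0]
tcp_rot: [-3.142, 0.0, -2.959]
contact_force: [0.0, 0.4, 1.1]
opening: 0.47
grasp_force: 0.0
```

>>> play_rows:
  steps:
    - {"delta_pos":[0,0,-1],"yaw":0,"jaw":47}
    - {"delta_pos":[0,0,-3],"yaw":0,"jaw":47}
    - {"delta_pos":[0,0,-6],"yaw":0,"jaw":47}
    - {"delta_pos":[0,0,-10],"yaw":0,"jaw":47}
    - {"delta_pos":[0,-4,-12],"yaw":0,"jaw":47}
    - {"delta_pos":[0,-9,-12],"yaw":0,"jaw":47}
    - {"delta_pos":[0,-14,-12],"yaw":0,"jaw":47}
    - {"delta_pos":[0,-19,-12],"yaw":0,"jaw":47}

```text
clock: 27.55
eef_pos: [656.7, -158.7, 147.4]
tcp_rot: [-3.141, 0.001, -2.959]
contact_force: [0.6, -0.0, -1.1]
opening: 0.47
grasp_force: 0.0
```

```bash
cat >> h.py <<'E'
def vloc(n):
  oy=2 if n=='scene' else -2
  a,d=grab(n);C=cloud(n,d);P=C.reshape(-1,3);q=P[:,:2]-V-[0,oy]
  return a,np.c_[q@[np.cos(A),np.sin(A)],q@[-np.sin(A),np.cos(A)],P[:,2]],d.ravel()>0
E
python3 - <<'E'
from h import *
st()
for n in('scene','top'):
  a,L,ok=vloc(n);m=ok&(abs(L[:,0])<45)&(abs(L[:,1])<40)&(L[:,2]>78)&(L[:,2]<105)
  if m.sum()>20: print(n,'ins',cv2.minAreaRect(L[m,:2].astype(np.float32)),np.median(L[m,2]),np.polyfit(L[m,0],L[m,2],1))
  m=ok&(np.hypot(L[:,0]+150,L[:,1])<62)&(L[:,2]>84)&(L[:,2]<110);print('handle',m.sum(),cv2.minAreaRect(L[m,:2].astype(np.float32)))
  save('v2_%s.png'%n,cv2.resize(a[150:250,185:310] if n=='scene' else a[120:255,180:349],(750,600),interpolation=2))
E
```

```text
{'clock': 27.55, 'eef_pos': [656.693, -158.724, 147.445], 'tcp_rot': [-3.141, 0.001, -2.959], 'contact_force': [0.578, -0.049, -1.095], 'opening': 0.47, 'grasp_force': 0.0, 'qpos': [-0.239, 0.48, 1.567, 0.0, 1.093, -1.993]}
scene ins ((-0.4714241027832031, -1.4725494384765625), (63.68238067626953, 35.59549331665039), 0.46139001846313477) 89.14941369642884 [-2.85424420e-02  8.86776152e+01]
handle 123 ((-168.05206298828125, 7.5949554443359375), (67.10944366455078, 32.38737487792969), 0.9947679042816162)
top ins ((-0.9201545715332031, -1.1910438537597656), (64.79862976074219, 31.793743133544922), 0.6462569236755371) 90.36696488190466 [1.98540813e-02 9.02611607e+01]
handle 147 ((-165.62135314941406, 2.3453903198242188), (29.655719757080078, 60.61304473876953), 80.06256103515625)
```

View pics/v2_scene.png

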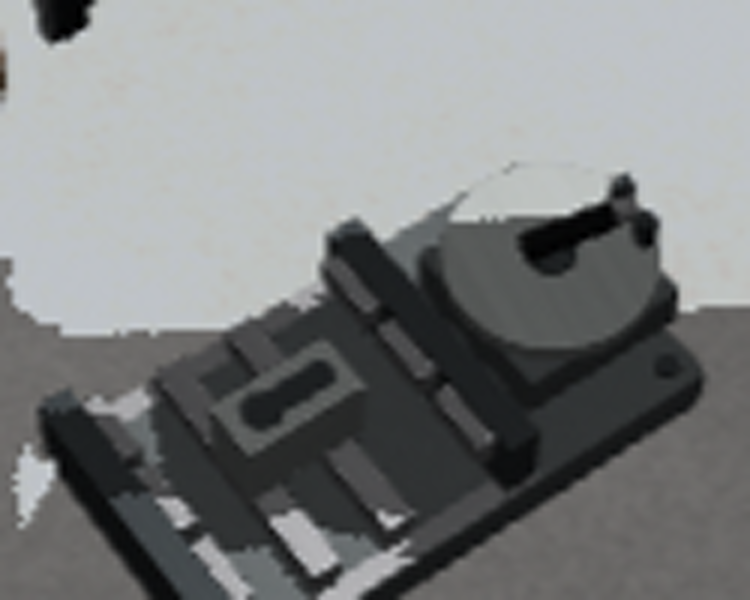

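The insert stands across both bars at the middle pads (crop (290,390)), flat, top at z 90. The folded handle's black sleeve runs from crop (615,215) to (525,245), and the hinge lugs are at (622,190) and (645,230).

```bash
python3 - <<'E'
from h import *
np.set_printoptions(precision=1,suppress=True)
def loc(p): q=p[:2]-V; return np.array([q@[np.cos(A),np.sin(A)]+150,q@[-np.sin(A),np.cos(A)]])
for uv in((287.5,185.8),(272.5,190.8),(288.7,181.7),(292.5,188.3)):
  print('scene',uv,loc(onz('scene',uv,90)-[0,2,0]))
for n in('scene','top'):
  a,L,ok=vloc(n);L[:,0]+=150
  g=a.reshape(-1,3).max(1)
  m=ok&(np.hypot(L[:,0],L[:,1])<58)&(L[:,2]>80)&(L[:,2]<103)&(g<(50 if n=='scene' else 45))
  H=L[m];
  print(n,len(H))
  c=H[:,:2].mean(0);u=np.linalg.svd(H[:,:2]-c,full_matrices=0)[2][0];print(c,np.degrees(np.arctan2(u[1],u[0])),'z',np.percentile(H[:,2],[10,50,90]),'ext',np.percentile((H[:,:2]-c)@u,[0,100]))
  print(vision.landmark_of(n,'handle_grip')[:2],[ (loc(onz(n,o['uv'],88)-[0,2 if n=='scene' else -2,0])) for o in vision.landmark_of(n,'handle_grip')[:1]])
  print('hub',[ (loc(onz(n,o['uv'],88)-[0,2 if n=='scene' else -2,0])) for o in vision.landmark_of(n,'wheel_hub')[:1]])
E
```

```text
scene (287.5, 185.8) [-31.3   9.7]
scene (272.5, 190.8) [12.9 -1.4]
scene (288.7, 181.7) [-42.7   0.8]
scene (292.5, 188.3) [-37.5  24.3]
scene 105
[-13.5   5.4] -13.528681721851843 z [84.8 91.2 95.6] ext [-31.3  29.2]
[{'uv': [278.7, 188.3], 'conf': 0.41}] [array([-7.1,  1.1])]
hub [array([-5.2,  3. ])]
top 68
[-7.5  2.5] 167.68660414494562 z [90.7 94.3 97.5] ext [-17.   21.8]
[{'uv': [251.8, 230.0], 'conf': 0.6}] [array([-6. , 11.2])]
hub [array([-7.7,  1.8])]
```

View pics/v2_top.png

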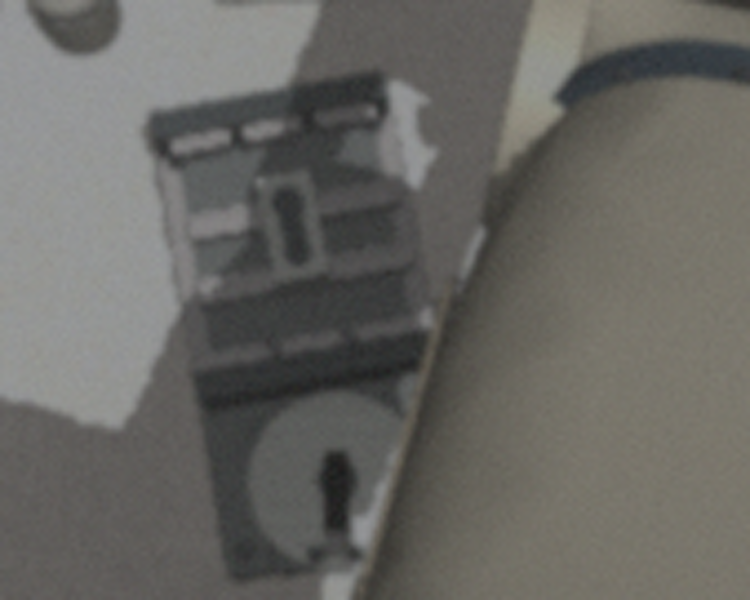

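Both views give a handle direction of about −13° in the vise frame, so the wheel is at ≈0.23 rad and about 11.77 rad remain. Now to grip the handle 32 mm from its hinge.

```bash
python3 - <<'E'
from h import *
c=vis(-160.7,3);y=A-np.radians(13)+np.pi
print(c,y);plan((*c,100,y),(*c,60,y),(*c,45,y))
E
```

```text
[463.04422978   3.86451578] 3.097959422289935
from [ 656.224 -155.613  146.15    -2.958]
[463.04   3.86 100.     3.1 ] -> [16.08 19.21  4.62] yaw 0.227
[463.04   3.86  60.     3.1 ] -> [0. 0. 4.] yaw -0.0
[463.04   3.86  45.     3.1 ] -> [0.  0.  1.5] yaw -0.0
```

>>> play_rows:
  steps:
    - {"delta_pos":[2,2.4,0],"yaw":0.1,"jaw":40}
    - {"delta_pos":[4.5,5.4,0],"yaw":0.2,"jaw":40}
    - {"delta_pos":[7.5,9,0],"yaw":0.227,"jaw":40}
    - {"delta_pos":[10.5,12.6,0],"yaw":0.227,"jaw":40}
    - {"delta_pos":[13.5,16.1,0],"yaw":0.227,"jaw":40}
    - {"delta_pos":[16.1,19.2,0],"yaw":0.227,"jaw":40}
    - {"delta_pos":[16.1,19.2,3],"yaw":0.227,"jaw":40}
    - {"delta_pos":[16.1,19.2,4.6],"yaw":0.227,"jaw":40}

```text
clock: 28.85
eef_pos: [461.9, 4.1, 99.6]
tcp_rot: [3.141, 0.001, 3.1]
contact_force: [-0.0, 0.7, 1.0]
opening: 0.401
grasp_force: 0.0
```

>>> play_rows:
  steps:
    - {"delta_pos":[0,0,0.5],"yaw":0,"jaw":40}
    - {"delta_pos":[0,0,2],"yaw":0,"jaw":40}
    - {"delta_pos":[0,0,3],"yaw":0,"jaw":40}
    - {"delta_pos":[0,0,3],"yaw":0,"jaw":40}
    - {"delta_pos":[0,0,3],"yaw":0,"jaw":40}
    - {"delta_pos":[0,0,3],"yaw":0,"jaw":40}
    - {"delta_pos":[0,0,3],"yaw":0,"jaw":40}
    - {"delta_pos":[0,0,3],"yaw":0,"jaw":40}

```text
clock: 29.65
eef_pos: [463.5, 2.6, 70.4]
tcp_rot: [3.142, 0.001, 3.097]
contact_force: [-0.3, 0.3, 0.5]
opening: 0.399
grasp_force: 0.0
```

```bash
python3 - <<'E'
from h import *
st()
c=vis(-160.7,3);y=A-np.radians(13)+np.pi
plan((*c,48,y))
a,d=grab('scene')
save('c6.png',cv2.resize(a[140:230,240:340],(600,540),interpolation=2))
E
```

```text
{'clock': 29.65, 'eef_pos': [463.48, 2.624, 70.423], 'tcp_rot': [3.142, 0.001, 3.097], 'contact_force': [-0.328, 0.317, 0.529], 'opening': 0.399, 'grasp_force': 0.0, 'qpos': [0.002, 0.289, 2.085, 0.0, 0.767, -1.523]}
from [463.48    2.624  70.423   3.097]
[463.04   3.86  48.     3.1 ] -> [0.05 0.12 2.24] yaw -0.001
```

View pics/c6.png

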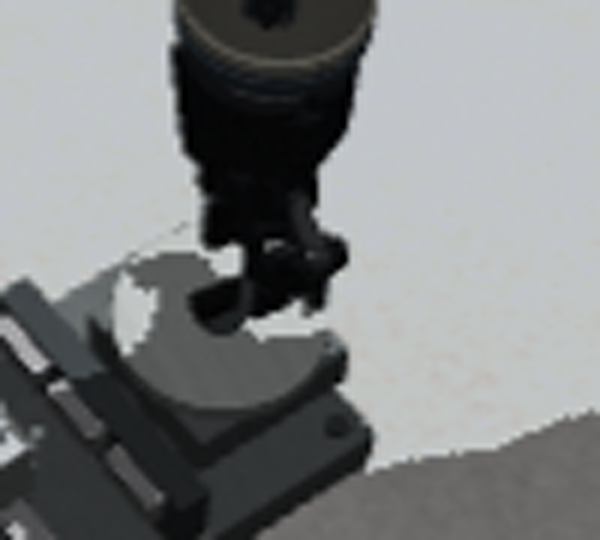

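The front finger (crop (260,290)) is over the handle, with the sleeve between the fingers. Next: descend slowly.

>>> play_rows:
  steps:
    - {"delta_pos":[0,0.1,0.5],"yaw":0,"jaw":40}
    - {"delta_pos":[0,0.1,1.0],"yaw":0,"jaw":40}
    - {"delta_pos":[0,0.1,1.4],"yaw":0,"jaw":40}
    - {"delta_pos":[0,0.1,1.8],"yaw":0,"jaw":40}
    - {"delta_pos":[0,0.1,2.1],"yaw":0,"jaw":40}
    - {"delta_pos":[0,0.1,2.3],"yaw":0,"jaw":40}
    - {"delta_pos":[0,0.1,2.3],"yaw":0,"jaw":40}
    - {"delta_pos":[0,0.1,2.3],"yaw":0,"jaw":40}

```text
clock: 30.5
eef_pos: [463.2, 3.7, 47.0]
tcp_rot: [3.142, -0.0, 3.097]
contact_force: [0.3, 0.2, -0.3]
opening: 0.4
grasp_force: 0.0
```

```bash
python3 - <<'E'
from h import *
st()
a,L,ok=vloc('scene');g=a.reshape(-1,3).max(1);L[:,0]+=150
m=ok&(abs(L[:,0]+10)<25)&(L[:,1]>8)&(L[:,1]<50)&(L[:,2]>60)&(L[:,2]<130)&(g<60)
P=L[m];print(len(P),P[np.argsort(P[:,2])][:14].round())
E
```

```text
{'clock': 30.5, 'eef_pos': [463.2, 3.657, 46.988], 'tcp_rot': [3.142, -0.0, 3.097], 'contact_force': [0.266, 0.168, -0.348], 'opening': 0.4, 'grasp_force': 0.0, 'qpos': [0.005, 0.331, 2.099, 0.0, 0.712, -1.521]}
73 [[-35.  39.  60.]
 [ 11.  47.  61.]
 [-29.  45.  63.]
 [-12.  49.  64.]
 [-15.  49.  67.]
 [ 13.  48.  71.]
 [-23.  47.  72.]
 [  1.  10.  73.]
 [  4.   9.  74.]
 [-18.  26.  75.]
 [-14.  27.  75.]
 [  1.   9.  76.]
 [ -6.  27.  77.]
 [  3.  21.  78.]]
```

>>> play_rows:
  steps:
    - {"delta_pos":[0,0,0],"yaw":0,"jaw":25}
    - {"delta_pos":[0,0,0],"yaw":0,"jaw":5}
    - {"delta_pos":[0,0,0],"yaw":0,"jaw":5}
    - {"delta_pos":[0,0,0],"yaw":0,"jaw":5}
    - {"delta_pos":[0,0,0],"yaw":0,"jaw":5}
    - {"delta_pos":[0,0,0],"yaw":0,"jaw":5}
    - {"delta_pos":[0,0,0],"yaw":0,"jaw":5}
    - {"delta_pos":[0,0,0],"yaw":0,"jaw":5}
  grip_force: 40

```text
clock: 31.35
eef_pos: [463.5, 3.4, 48.9]
tcp_rot: [-3.141, 0.001, 3.097]
contact_force: [-9.7, -1.6, 30.3]
opening: 0.144
grasp_force: 63.6
```

>>> play_rows:
  steps:
    - {"delta_pos":[0,0,-0.3],"yaw":0,"jaw":5}
    - {"delta_pos":[0.05,0,-0.6],"yaw":0,"jaw":5}
    - {"delta_pos":[0.15,0,-0.95],"yaw":0,"jaw":5}
    - {"delta_pos":[0.3,0,-1.35],"yaw":0,"jaw":5}
    - {"delta_pos":[0.55,0,-1.8],"yaw":0,"jaw":5}
    - {"delta_pos":[0.95,0,-2.3],"yaw":0,"jaw":5}
    - {"delta_pos":[0.95,0,-2.3],"yaw":0,"jaw":5}
    - {"delta_pos":[0.95,0,-2.3],"yaw":0,"jaw":5}

```text
clock: 32.15
eef_pos: [452.6, 4.1, 70.1]
tcp_rot: [-3.142, -0.002, 3.097]
contact_force: [-4.9, 0.2, -5.7]
opening: 0.142
grasp_force: 39.5
```

```bash
python3 - <<'E'
from h import *
st()
a,d=grab('scene')
save('c7.png',cv2.resize(a[140:230,240:340],(600,540),interpolation=2))
E
```

```text
{'clock': 32.15, 'eef_pos': [452.563, 4.075, 70.076], 'tcp_rot': [-3.142, -0.002, 3.097], 'contact_force': [-4.933, 0.208, -5.654], 'opening': 0.142, 'grasp_force': 39.507, 'qpos': [0.006, 0.277, 2.105, 0.0, 0.761, -1.52]}
```

View pics/c7.png

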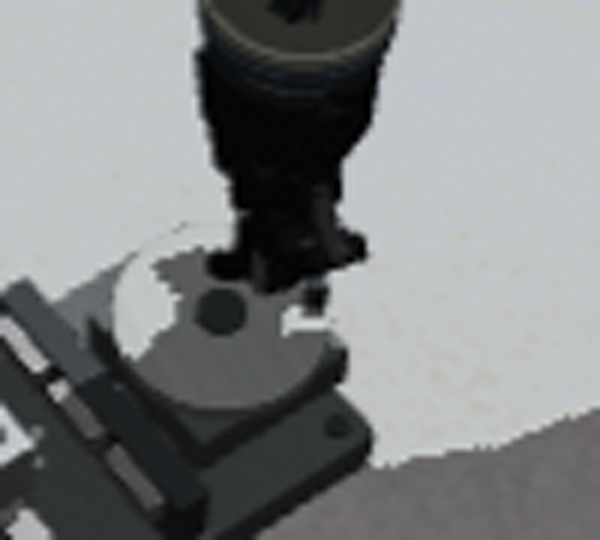

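The handle is rising: its free end is at crop (225,262), clear of the hub cap at (222,310). Continuing the arc to upright.

>>> play_rows:
  steps:
    - {"delta_pos":[0.35,0,-0.3],"yaw":0,"jaw":5}
    - {"delta_pos":[0.75,0,-0.55],"yaw":0,"jaw":5}
    - {"delta_pos":[1.15,0,-0.72],"yaw":0,"jaw":5}
    - {"delta_pos":[1.6,0,-0.85],"yaw":0,"jaw":5}
    - {"delta_pos":[2.0,0,-0.92],"yaw":0,"jaw":5}
    - {"delta_pos":[2.3,0,-0.92],"yaw":0,"jaw":5}
    - {"delta_pos":[2.5,0,-0.9],"yaw":0,"jaw":5}
    - {"delta_pos":[2.5,0,-0.9],"yaw":0,"jaw":5}

```text
clock: 33.0
eef_pos: [431.9, 5.1, 80.6]
tcp_rot: [3.141, 0.007, 3.097]
contact_force: [6.4, -0.8, -1.3]
opening: 0.118
grasp_force: 39.7
```

```bash
python3 - <<'E'
from h import *
st()
p=np.array(here()[:2])-V;print('wheel-local',p@[np.cos(A),np.sin(A)]+150,p@[-np.sin(A),np.cos(A)])
a,d=grab('scene')
save('c8.png',cv2.resize(a[140:230,240:340],(600,540),interpolation=2))
E
```

```text
{'clock': 33.0, 'eef_pos': [431.927, 5.128, 80.608], 'tcp_rot': [3.141, 0.007, 3.097], 'contact_force': [6.427, -0.817, -1.339], 'opening': 0.118, 'grasp_force': 39.712, 'qpos': [0.009, 0.226, 2.145, -0.0, 0.764, -1.517]}
wheel-local -41.06621223466831 9.912746645707443
```

View pics/c8.png

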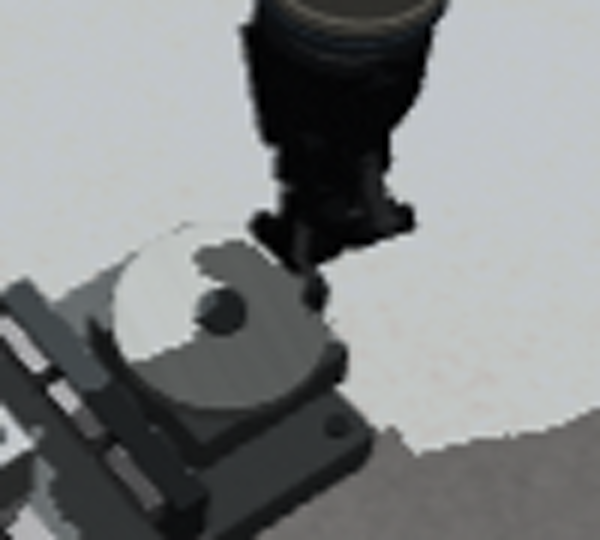

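The TCP sits over the hinge position, but the grip narrowed to 0.118 and the handle is hidden. I'll release, rise and check that it's really upright.

>>> play_rows:
  steps:
    - {"delta_pos":[0,0,0],"yaw":0,"jaw":45}
    - {"delta_pos":[0,0,0],"yaw":0,"jaw":45}
    - {"delta_pos":[0,0,0],"yaw":0,"jaw":45}
    - {"delta_pos":[0,0,-2],"yaw":0,"jaw":45}
    - {"delta_pos":[0,0,-5],"yaw":0,"jaw":45}
    - {"delta_pos":[0,0,-8],"yaw":0,"jaw":45}
    - {"delta_pos":[0,0,-8],"yaw":0,"jaw":45}
    - {"delta_pos":[0,0,-8],"yaw":0,"jaw":45}

```text
clock: 33.85
eef_pos: [428.8, 5.2, 159.3]
tcp_rot: [3.141, 0.001, 3.097]
contact_force: [0.7, -0.0, -1.4]
opening: 0.449
grasp_force: 0.0
```

```bash
python3 - <<'E'
from h import *
np.set_printoptions(precision=1,suppress=True)
st()
a,L,ok=vloc('scene');g=a.reshape(-1,3).max(1);L[:,0]+=150
for lo in range(78,190,6):
  m=ok&(np.hypot(L[:,0],L[:,1])<75)&(L[:,2]>=lo)&(L[:,2]<lo+6)&(g<70)
  if m.sum()>1:print(lo,m.sum(),L[m].mean(0),L[m,:2].min(0),L[m,:2].max(0))
save('c9.png',cv2.resize(a[140:230,240:340],(600,540),interpolation=2))
E
```

```text
{'clock': 33.85, 'eef_pos': [428.813, 5.234, 159.309], 'tcp_rot': [3.141, 0.001, 3.097], 'contact_force': [0.713, -0.029, -1.355], 'opening': 0.449, 'grasp_force': 0.0, 'qpos': [0.009, 0.096, 2.078, 0.0, 0.967, -1.517]}
78 22 [-6.8  4.7 80. ] [-41.   -6.9] [11.9 26.1]
84 11 [-36.1  16.1  87.3] [-49.4  -6.1] [ 2.9 25.3]
90 4 [-36.9  15.7  92.8] [-39.9  11.5] [-34.9  23.5]
96 3 [-41.1  11.9  98.3] [-43.3   9.2] [-39.4  14.1]
102 5 [-33.5  13.5 104.7] [-36.8  11.7] [-29.2  15.6]
108 6 [-30.3  11.8 111.6] [-36.8   9.7] [-24.7  14.5]
114 4 [-29.5  12.7 117.8] [-33.5  10. ] [-26.3  14.6]
120 8 [-23.9  10.8 123.9] [-29.7   9.4] [-18.2  12.9]
126 4 [-20.2   8.6 130.5] [-25.9   6.9] [-13.8  10.9]
132 13 [-16.8   6.4 135.6] [-25.1   1. ] [-11.3  12. ]
138 6 [-18.    6.1 140.9] [-21.3   1.8] [-15.7  10.2]
186 4 [-49.4 -10.3 190.9] [-54.1 -11.8] [-43.   -8.7]
```

View pics/c9.png

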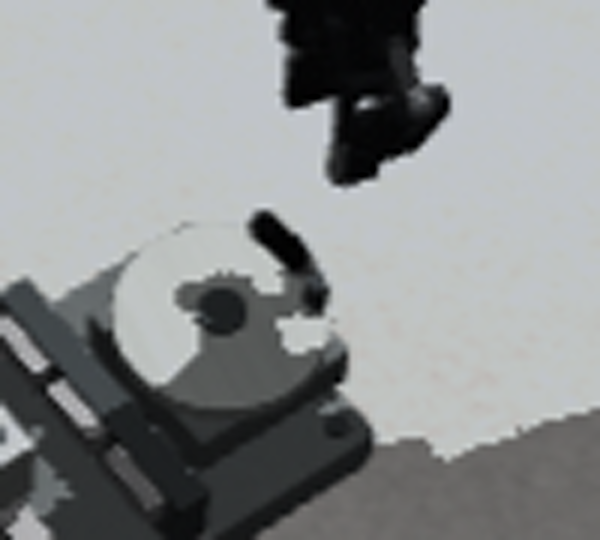

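The handle stands at only about 65° (top at crop (262,220), z≈138). I'll regrip near its top and push it out to the stop.

```bash
python3 - <<'E'
from h import *
y=A-np.radians(13)+np.pi
c=vis(-150-23,9.3);e=vis(-150-46,10.5)
plan((*c,130,y),(*c,86,y),(*e,91,y))
E
```

```text
from [428.155   5.222 158.553   3.097]
[449.8    7.82 130.     3.1 ] -> [-2.15  0.36  2.86] yaw -0.001
[449.8    7.82  86.     3.1 ] -> [0.  0.  4.4] yaw -0.0
[426.97   4.81  91.     3.1 ] -> [ 2.27 -0.4  -0.5 ] yaw -0.0
```

>>> play_rows:
  steps:
    - {"delta_pos":[-1.2,0.2,0],"yaw":0,"jaw":45}
    - {"delta_pos":[-2.15,0.36,0],"yaw":0,"jaw":45}
    - {"delta_pos":[-2.15,0.36,0],"yaw":0,"jaw":45}
    - {"delta_pos":[-2.15,0.36,2.5],"yaw":0,"jaw":45}
    - {"delta_pos":[-2.15,0.36,5],"yaw":0,"jaw":45}
    - {"delta_pos":[-2.15,0.36,6.5],"yaw":0,"jaw":45}
    - {"delta_pos":[-2.15,0.36,7.2],"yaw":0,"jaw":45}
    - {"delta_pos":[-2.15,0.36,7.2],"yaw":0,"jaw":45}

```text
clock: 34.7
eef_pos: [449.6, 7.8, 86.0]
tcp_rot: [-3.141, -0.002, 3.097]
contact_force: [-0.7, -0.4, -0.9]
opening: 0.45
grasp_force: 0.0
```

>>> play_rows:
  steps:
    - {"delta_pos":[0,0,0],"yaw":0,"jaw":20}
    - {"delta_pos":[0,0,0],"yaw":0,"jaw":5}
    - {"delta_pos":[0,0,0],"yaw":0,"jaw":5}
    - {"delta_pos":[0,0,0],"yaw":0,"jaw":5}
    - {"delta_pos":[0,0,0],"yaw":0,"jaw":5}
    - {"delta_pos":[0,0,0],"yaw":0,"jaw":5}
    - {"delta_pos":[0,0,0],"yaw":0,"jaw":5}
    - {"delta_pos":[0,0,0],"yaw":0,"jaw":5}
  grip_force: 40

```text
clock: 35.5
eef_pos: [451.0, 7.2, 87.8]
tcp_rot: [-3.141, 0.002, 3.097]
contact_force: [-0.7, -5.9, -1.2]
opening: 0.143
grasp_force: 38.9
```

>>> play_rows:
  steps:
    - {"delta_pos":[0.4,-0.05,-0.15],"yaw":0,"jaw":5}
    - {"delta_pos":[0.8,-0.1,-0.3],"yaw":0,"jaw":5}
    - {"delta_pos":[1.2,-0.15,-0.4],"yaw":0,"jaw":5}
    - {"delta_pos":[1.6,-0.2,-0.45],"yaw":0,"jaw":5}
    - {"delta_pos":[2.0,-0.25,-0.5],"yaw":0,"jaw":5}
    - {"delta_pos":[2.3,-0.25,-0.5],"yaw":0,"jaw":5}
    - {"delta_pos":[2.6,-0.25,-0.5],"yaw":0,"jaw":5}
    - {"delta_pos":[2.6,-0.25,-0.5],"yaw":0,"jaw":5}

```text
clock: 36.3
eef_pos: [426.9, 7.2, 93.4]
tcp_rot: [3.14, 0.006, 3.096]
contact_force: [5.5, 4.8, -1.9]
opening: 0.146
grasp_force: 39.5
```

```bash
python3 - <<'E'
from h import *
st()
p=np.array(here()[:2])-V;print('wheel-local',p@[np.cos(A),np.sin(A)]+150,p@[-np.sin(A),np.cos(A)])
E
```

```text
{'clock': 36.3, 'eef_pos': [426.918, 7.157, 93.439], 'tcp_rot': [3.14, 0.006, 3.096], 'contact_force': [5.504, 4.768, -1.948], 'opening': 0.146, 'grasp_force': 39.501, 'qpos': [0.012, 0.196, 2.145, 0.001, 0.795, -1.514]}
wheel-local -45.621158318385824 12.820831595432963
```

>>> play_rows:
  steps:
    - {"delta_pos":[0.3,0,0],"yaw":0,"jaw":5}
    - {"delta_pos":[0.6,0,0],"yaw":0,"jaw":5}
    - {"delta_pos":[0.6,0,0],"yaw":0,"jaw":5}
    - {"delta_pos":[0.6,0,0],"yaw":0,"jaw":5}
    - {"delta_pos":[0.6,0,0],"yaw":0,"jaw":5}
    - {"delta_pos":[0.6,0,0],"yaw":0,"jaw":5}
    - {"delta_pos":[0.6,0,0],"yaw":0,"jaw":5}
    - {"delta_pos":[0.6,0,0],"yaw":0,"jaw":5}

```text
clock: 37.1
eef_pos: [421.6, 7.4, 93.4]
tcp_rot: [3.14, 0.007, 3.096]
contact_force: [8.3, 3.9, -6.5]
opening: 0.147
grasp_force: 39.1
```

I've used up my picture views, so from here I check by numbers only. Release, rise and measure the handle's tilt from depth.

>>> play_rows:
  steps:
    - {"delta_pos":[-0.6,0,0],"yaw":0,"jaw":5}
    - {"delta_pos":[-0.6,0,0],"yaw":0,"jaw":40}
    - {"delta_pos":[-0.6,0,0],"yaw":0,"jaw":45}
    - {"delta_pos":[-0.6,0,0],"yaw":0,"jaw":45}
    - {"delta_pos":[-0.6,0,-3],"yaw":0,"jaw":45}
    - {"delta_pos":[-0.6,0,-6],"yaw":0,"jaw":45}
    - {"delta_pos":[-0.6,0,-8],"yaw":0,"jaw":45}
    - {"delta_pos":[-0.6,0,-8],"yaw":0,"jaw":45}

```text
clock: 37.9
eef_pos: [425.9, 6.4, 174.5]
tcp_rot: [3.141, 0.005, 3.097]
contact_force: [0.5, 0.1, -0.2]
opening: 0.453
grasp_force: 0.0
```

```bash
cat >> h.py <<'E'
def handle(n='scene'):
  a,L,ok=vloc(n);g=a.reshape(-1,3).max(1);L[:,0]+=150
  for lo in range(80,160,8):
    m=ok&(np.hypot(L[:,0],L[:,1])<75)&(L[:,2]>=lo)&(L[:,2]<lo+8)&(g<70)
    if m.sum()>1:print(n,lo,m.sum(),L[m].mean(0).round(1),L[m,:2].min(0).round(1),L[m,:2].max(0).round(1))
E
python3 - <<'E'
from h import *
st();handle()
E
```

```text
{'clock': 37.9, 'eef_pos': [425.915, 6.438, 174.453], 'tcp_rot': [3.141, 0.005, 3.097], 'contact_force': [0.502, 0.138, -0.212], 'opening': 0.453, 'grasp_force': 0.0, 'qpos': [0.012, 0.068, 2.069, -0.0, 1.0, -1.514]}
scene 80 15 [-22.5   9.1  82.5] [-43.1  -8.4] [11.9 26.6]
scene 88 11 [-37.4  17.   92.2] [-41.2  -0.3] [-34.3  25.9]
scene 96 8 [-37.9  14.6  99.3] [-44.2  10.1] [-35.1  21.5]
scene 104 5 [-37.4  15.1 108.2] [-42.8  11.7] [-32.9  17.2]
scene 112 9 [-37.2  15.  115.2] [-41.9  11.3] [-32.2  18.1]
scene 120 7 [-36.1  14.6 124. ] [-41.5  10.1] [-32.4  17.5]
scene 128 6 [-38.1  15.5 130.3] [-42.2  14. ] [-34.8  17.7]
scene 136 9 [-36.2  13.6 140. ] [-40.6   8.1] [-31.8  16.9]
scene 144 11 [-38.   11.4 146. ] [-43.1   7.4] [-33.   16.5]
```

The handle is upright now. Regrip it lower and firmer for cranking.

>>> play_rows:
  steps:
    - {"delta_pos":[-0.4,-0.1,0],"yaw":0,"jaw":45}
    - {"delta_pos":[-0.4,-0.1,2],"yaw":0,"jaw":45}
    - {"delta_pos":[-0.4,-0.1,4],"yaw":0,"jaw":45}
    - {"delta_pos":[-0.4,-0.1,6],"yaw":0,"jaw":45}
    - {"delta_pos":[-0.4,-0.1,8],"yaw":0,"jaw":45}
    - {"delta_pos":[-0.4,-0.1,9.3],"yaw":0,"jaw":45}
    - {"delta_pos":[-0.4,-0.1,9.3],"yaw":0,"jaw":45}
    - {"delta_pos":[-0.4,-0.1,9.3],"yaw":0,"jaw":45}

```text
clock: 38.75
eef_pos: [427.6, 5.3, 78.3]
tcp_rot: [-3.141, -0.002, 3.097]
contact_force: [0.9, -0.0, 0.4]
opening: 0.454
grasp_force: 0.0
```

```bash
python3 - <<'E'
from h import *
st();y=A-np.radians(13)+np.pi
c=np.array([474.1,2.9])+43*np.array([np.cos(y),np.sin(y)]);plan((*c,80,y))
E
```

```text
{'clock': 38.75, 'eef_pos': [427.617, 5.269, 78.331], 'tcp_rot': [-3.141, -0.002, 3.097], 'contact_force': [0.938, -0.019, 0.413], 'opening': 0.454, 'grasp_force': 0.0, 'qpos': [0.009, 0.228, 2.149, 0.0, 0.766, -1.517]}
from [427.617   5.269  78.331   3.097]
[431.14   4.78  80.     3.1 ] -> [-0.35 -0.03 -0.17] yaw -0.001
```

>>> play_rows:
  steps:
    - {"delta_pos":[-0.35,0,-0.1],"yaw":0,"jaw":45}
    - {"delta_pos":[-0.35,0,-0.1],"yaw":0,"jaw":20}
    - {"delta_pos":[-0.35,0,-0.1],"yaw":0,"jaw":5}
    - {"delta_pos":[-0.35,0,-0.1],"yaw":0,"jaw":5}
    - {"delta_pos":[-0.35,0,-0.1],"yaw":0,"jaw":5}
    - {"delta_pos":[-0.35,0,-0.1],"yaw":0,"jaw":5}
    - {"delta_pos":[-0.35,0,-0.1],"yaw":0,"jaw":5}
    - {"delta_pos":[-0.35,0,-0.1],"yaw":0,"jaw":5}
  grip_force: 110

```text
clock: 39.55
eef_pos: [432.6, 5.3, 80.9]
tcp_rot: [3.141, 0.002, 3.097]
contact_force: [-0.4, 1.5, 5.8]
opening: 0.136
grasp_force: 107.2
```

>>> play_rows:
  steps:
    - {"delta_pos":[-0.08,0.84,0],"yaw":0,"jaw":5}
    - {"delta_pos":[-0.33,1.65,0],"yaw":0,"jaw":5}
    - {"delta_pos":[-0.72,2.39,0],"yaw":0,"jaw":5}
    - {"delta_pos":[-1.26,3.04,0],"yaw":0,"jaw":5}
    - {"delta_pos":[-1.91,3.58,0],"yaw":0,"jaw":5}
    - {"delta_pos":[-2.65,3.97,0],"yaw":0,"jaw":5}
    - {"delta_pos":[-3.46,4.22,0],"yaw":0,"jaw":5}
    - {"delta_pos":[-4.3,4.3,0],"yaw":0,"jaw":5}

```text
clock: 40.35
eef_pos: [476.6, 46.4, 80.9]
tcp_rot: [3.141, 0.0, 3.097]
contact_force: [-5.2, -1.5, 10.2]
opening: 0.136
grasp_force: 108.0
```

```bash
cat >> h.py <<'E'
def wl():
  p=np.array(here()[:2])-V;q=np.array([p@[np.cos(A),np.sin(A)]+150,p@[-np.sin(A),np.cos(A)]]);print('wheel-local',q.round(1),'r',np.hypot(*q).round(1),'cw from 0 (deg)',(180-np.degrees(np.arctan2(q[1],q[0])))%360)
E
python3 - <<'E'
from h import *
st();wl()
E
```

```text
{'clock': 40.35, 'eef_pos': [476.629, 46.401, 80.898], 'tcp_rot': [3.141, 0.0, 3.097], 'contact_force': [-5.154, -1.493, 10.173], 'opening': 0.136, 'grasp_force': 107.95, 'qpos': [0.094, 0.292, 2.046, 0.0, 0.803, -1.432]}
wheel-local [10.4 42.3] r 43.6 cw from 0 (deg) 103.80936253706204
```

>>> play_rows:
  steps:
    - {"delta_pos":[-0.84,-0.08,0],"yaw":0,"jaw":5}
    - {"delta_pos":[-1.65,-0.33,0],"yaw":0,"jaw":5}
    - {"delta_pos":[-2.39,-0.72,0],"yaw":0,"jaw":5}
    - {"delta_pos":[-3.04,-1.26,0],"yaw":0,"jaw":5}
    - {"delta_pos":[-3.58,-1.91,0],"yaw":0,"jaw":5}
    - {"delta_pos":[-3.97,-2.65,0],"yaw":0,"jaw":5}
    - {"delta_pos":[-4.22,-3.46,0],"yaw":0,"jaw":5}
    - {"delta_pos":[-4.3,-4.3,0],"yaw":0,"jaw":5}

```text
clock: 41.15
eef_pos: [517.8, 1.8, 80.9]
tcp_rot: [3.14, 0.001, 3.096]
contact_force: [-5.4, 5.7, 8.1]
opening: 0.134
grasp_force: 107.9
```

>>> play_rows:
  steps:
    - {"delta_pos":[0.08,-0.84,0],"yaw":0,"jaw":5}
    - {"delta_pos":[0.33,-1.65,0],"yaw":0,"jaw":5}
    - {"delta_pos":[0.72,-2.39,0],"yaw":0,"jaw":5}
    - {"delta_pos":[1.26,-3.04,0],"yaw":0,"jaw":5}
    - {"delta_pos":[1.91,-3.58,0],"yaw":0,"jaw":5}
    - {"delta_pos":[2.65,-3.97,0],"yaw":0,"jaw":5}
    - {"delta_pos":[3.46,-4.22,0],"yaw":0,"jaw":5}
    - {"delta_pos":[4.3,-4.3,0],"yaw":0,"jaw":5}

```text
clock: 41.95
eef_pos: [475.5, -39.7, 81.1]
tcp_rot: [3.141, 0.006, 3.096]
contact_force: [4.7, 3.2, -1.7]
opening: 0.137
grasp_force: 107.2
```

>>> play_rows:
  steps:
    - {"delta_pos":[0.84,0.08,0],"yaw":0,"jaw":5}
    - {"delta_pos":[1.65,0.33,0],"yaw":0,"jaw":5}
    - {"delta_pos":[2.39,0.72,0],"yaw":0,"jaw":5}
    - {"delta_pos":[3.04,1.26,0],"yaw":0,"jaw":5}
    - {"delta_pos":[3.58,1.91,0],"yaw":0,"jaw":5}
    - {"delta_pos":[3.97,2.65,0],"yaw":0,"jaw":5}
    - {"delta_pos":[4.22,3.46,0],"yaw":0,"jaw":5}
    - {"delta_pos":[4.3,4.3,0],"yaw":0,"jaw":5}

```text
clock: 42.75
eef_pos: [432.5, 4.7, 81.0]
tcp_rot: [-3.14, 0.002, 3.098]
contact_force: [0.5, -5.4, 4.1]
opening: 0.137
grasp_force: 108.4
```

```bash
python3 - <<'E'
from h import *
st();wl()
for n in('scene','top'):
  a,L,ok=vloc(n)
  m=ok&(abs(L[:,1])<80)&(abs(L[:,0])<100)&(L[:,2]>67)&(L[:,2]<76)
  for s in(-1,1):
    q=L[m&(L[:,0]*s>34)];print(n,len(q),np.percentile(q[:,0],[2,50,98]).round(1) if len(q) else '')
  m=ok&(abs(L[:,0])<45)&(abs(L[:,1])<40)&(L[:,2]>80)&(L[:,2]<105)
  if m.sum()>20: print(n,'ins',cv2.minAreaRect(L[m,:2].astype(np.float32)),np.median(L[m,2]))
E
```

```text
{'clock': 42.75, 'eef_pos': [432.519, 4.656, 80.958], 'tcp_rot': [-3.14, 0.002, 3.098], 'contact_force': [0.528, -5.44, 4.07], 'opening': 0.137, 'grasp_force': 108.426, 'qpos': [0.009, 0.228, 2.141, -0.002, 0.771, -1.517]}
wheel-local [-40.6   9.3] r 41.6 cw from 0 (deg) 12.966220121301035
scene 379 [-69.8 -57.3 -41.2]
scene 406 [42.2 57.4 69.1]
scene ins ((-0.8532333374023438, -0.6632556915283203), (65.32722473144531, 35.20864486694336), 1.550668478012085) 89.20384168947203
top 393 [-68.2 -54.5 -41.4]
top 487 [42.  56.6 68.9]
top ins ((-0.8883171081542969, -1.1768379211425781), (65.1196517944336, 31.794572830200195), 0.623356819152832) 90.43083243635306
```

>>> play_rows:
  steps:
    - {"delta_pos":[-0.08,0.84,0],"yaw":0,"jaw":5}
    - {"delta_pos":[-0.33,1.65,0],"yaw":0,"jaw":5}
    - {"delta_pos":[-0.72,2.39,0],"yaw":0,"jaw":5}
    - {"delta_pos":[-1.26,3.04,0],"yaw":0,"jaw":5}
    - {"delta_pos":[-1.91,3.58,0],"yaw":0,"jaw":5}
    - {"delta_pos":[-2.65,3.97,0],"yaw":0,"jaw":5}
    - {"delta_pos":[-3.46,4.22,0],"yaw":0,"jaw":5}
    - {"delta_pos":[-4.3,4.3,0],"yaw":0,"jaw":5}

```text
clock: 43.65
eef_pos: [476.6, 46.4, 80.9]
tcp_rot: [3.141, 0.0, 3.097]
contact_force: [-5.7, -0.6, 9.6]
opening: 0.129
grasp_force: 108.9
```

>>> play_rows:
  steps:
    - {"delta_pos":[-0.84,-0.08,0],"yaw":0,"jaw":5}
    - {"delta_pos":[-1.65,-0.33,0],"yaw":0,"jaw":5}
    - {"delta_pos":[-2.39,-0.72,0],"yaw":0,"jaw":5}
    - {"delta_pos":[-3.04,-1.26,0],"yaw":0,"jaw":5}
    - {"delta_pos":[-3.58,-1.91,0],"yaw":0,"jaw":5}
    - {"delta_pos":[-3.97,-2.65,0],"yaw":0,"jaw":5}
    - {"delta_pos":[-4.22,-3.46,0],"yaw":0,"jaw":5}
    - {"delta_pos":[-4.3,-4.3,0],"yaw":0,"jaw":5}

```text
clock: 44.45
eef_pos: [517.8, 1.9, 80.9]
tcp_rot: [3.14, 0.001, 3.096]
contact_force: [-4.7, 6.4, 8.2]
opening: 0.134
grasp_force: 108.8
```

>>> play_rows:
  steps:
    - {"delta_pos":[0.08,-0.84,0],"yaw":0,"jaw":5}
    - {"delta_pos":[0.33,-1.65,0],"yaw":0,"jaw":5}
    - {"delta_pos":[0.72,-2.39,0],"yaw":0,"jaw":5}
    - {"delta_pos":[1.26,-3.04,0],"yaw":0,"jaw":5}
    - {"delta_pos":[1.91,-3.58,0],"yaw":0,"jaw":5}
    - {"delta_pos":[2.65,-3.97,0],"yaw":0,"jaw":5}
    - {"delta_pos":[3.46,-4.22,0],"yaw":0,"jaw":5}
    - {"delta_pos":[4.3,-4.3,0],"yaw":0,"jaw":5}

```text
clock: 45.25
eef_pos: [475.7, -39.6, 81.2]
tcp_rot: [3.141, 0.007, 3.096]
contact_force: [5.8, 3.0, -3.9]
opening: 0.131
grasp_force: 107.4
```

```bash
python3 - <<'E'
from h import *
st();wl()
E
```

```text
{'clock': 45.25, 'eef_pos': [475.742, -39.648, 81.16], 'tcp_rot': [3.141, 0.007, 3.096], 'contact_force': [5.809, 3.015, -3.894], 'opening': 0.131, 'grasp_force': 107.431, 'qpos': [-0.087, 0.287, 2.054, 0.001, 0.794, -1.613]}
wheel-local [ -6.1 -42.1] r 42.5 cw from 0 (deg) 278.30417557719863
```

>>> play_rows:
  steps:
    - {"delta_pos":[0.84,0.08,0],"yaw":0,"jaw":5}
    - {"delta_pos":[1.65,0.33,0],"yaw":0,"jaw":5}
    - {"delta_pos":[2.39,0.72,0],"yaw":0,"jaw":5}
    - {"delta_pos":[3.04,1.26,0],"yaw":0,"jaw":5}
    - {"delta_pos":[3.32,1.57,0],"yaw":0,"jaw":5}
    - {"delta_pos":[3.58,1.91,0],"yaw":0,"jaw":5}
    - {"delta_pos":[3.58,1.91,0],"yaw":0,"jaw":5}
    - {"delta_pos":[3.58,1.91,0],"yaw":0,"jaw":5}

```text
clock: 46.05
eef_pos: [443.0, -23.9, 81.4]
tcp_rot: [-3.133, 0.011, 3.102]
contact_force: [12.9, -34.7, -10.8]
opening: 0.134
grasp_force: 109.3
```

```bash
python3 - <<'E'
from h import *
st();wl()
E
```

```text
{'clock': 46.05, 'eef_pos': [443.036, -23.936, 81.364], 'tcp_rot': [-3.133, 0.011, 3.102], 'contact_force': [12.859, -34.717, -10.846], 'opening': 0.134, 'grasp_force': 109.254, 'qpos': [-0.051, 0.238, 2.125, -0.012, 0.768, -1.573]}
wheel-local [-35.4 -20.7] r 41.0 cw from 0 (deg) 329.72452976032616
```

At the stop: 37 N reaction, wheel ≈ 12.0 rad. Next: ease off, release, rise, and look for the tapper.

>>> play_rows:
  steps:
    - {"delta_pos":[-0.12,-0.18,0],"yaw":0,"jaw":5}
    - {"delta_pos":[-0.25,-0.35,0],"yaw":0,"jaw":5}
    - {"delta_pos":[-0.25,-0.35,0],"yaw":0,"jaw":20}
    - {"delta_pos":[-0.25,-0.35,0],"yaw":0,"jaw":45}
    - {"delta_pos":[-0.25,-0.35,0],"yaw":0,"jaw":45}
    - {"delta_pos":[-0.25,-0.35,0],"yaw":0,"jaw":45}
    - {"delta_pos":[-0.25,-0.35,-3],"yaw":0,"jaw":45}
    - {"delta_pos":[-0.25,-0.35,-6],"yaw":0,"jaw":45}

```text
clock: 46.85
eef_pos: [439.1, -22.3, 140.1]
tcp_rot: [3.141, -0.003, 3.097]
contact_force: [1.2, 0.3, 0.4]
opening: 0.445
grasp_force: 0.0
```

>>> play_rows:
  steps:
    - {"delta_pos":[0,0,-3],"yaw":0,"jaw":50}
    - {"delta_pos":[0,0,-6],"yaw":0,"jaw":50}
    - {"delta_pos":[0,0,-8],"yaw":0,"jaw":50}
    - {"delta_pos":[0,4,-8],"yaw":0,"jaw":50}
    - {"delta_pos":[0,8,-8],"yaw":0,"jaw":50}
    - {"delta_pos":[0,12,-8],"yaw":0,"jaw":50}
    - {"delta_pos":[0,16,-8],"yaw":0,"jaw":50}
    - {"delta_pos":[0,20,-8],"yaw":0,"jaw":50}

```text
clock: 47.65
eef_pos: [448.7, 178.9, 220.1]
tcp_rot: [3.141, 0.0, 3.097]
contact_force: [0.1, 0.6, 0.2]
opening: 0.499
grasp_force: 0.0
```

```bash
cat >> h.py <<'E'
def tapper(cx=405,cy=395,rad=150):
  for n,oy in(('scene',2),('top',-2)):
    a,d=grab(n);C=cloud(n,d).reshape(-1,3)-[0,oy,0]
    o=[x for x in vision.cut_out(n,'tapper_c') if x['conf']>.3]
    for x in o[:2]: 
      P=C[x['region'].ravel()&(d.ravel()>0)];
      if len(P)>5:
        t=P[P[:,2]>np.percentile(P[:,2],95)-6]
        f=P[(P[:,2]<29)&(P[:,2]>20)]
        print(n,'tapper',round(x['conf'],2),'top',np.array(sum(cv2.minAreaRect(t[:,:2].astype(np.float32))[:2],())).round(1),t[:,2].mean().round(1),'foot y/x',f[:,:2].mean(0).round(1) if len(f) else '')
    for l in vision.landmark_of(n,'tapper_c')[:2]: print('  lm',round(l['conf'],2),(onz(n,l['uv'],44)-[0,oy,0]).round(1))
    for l in vision.landmark_of(n,'mat')[:1]: print('  mat',round(l['conf'],2),(onz(n,l['uv'],0)-[0,oy,0]).round(1))
E
python3 - <<'E'
from h import *
st();wl()
for n in('scene','top'):
  a,L,ok=vloc(n)
  m=ok&(abs(L[:,0])<30)&(abs(L[:,1])<14)&(L[:,2]>80)&(L[:,2]<105)
  if m.sum()>20: print(n,'ins',m.sum(),np.median(L[m,2]),np.polyfit(L[m,0],L[m,2],1))
  m=ok&(abs(L[:,1])<80)&(abs(L[:,0])<100)&(L[:,2]>67)&(L[:,2]<76)
  for s in(-1,1):
    q=L[m&(L[:,0]*s>10)&(abs(L[:,1])>25)];print(n,len(q),np.percentile(q[:,0],[2,50,98]).round(1) if len(q) else '')
handle()
tapper()
E
```

```text
{'clock': 47.65, 'eef_pos': [448.705, 178.948, 220.082], 'tcp_rot': [3.141, 0.0, 3.097], 'contact_force': [0.109, 0.613, 0.187], 'opening': 0.499, 'grasp_force': 0.0, 'qpos': [0.376, 0.111, 1.908, 0.0, 1.123, -1.15]}
wheel-local [  7.1 177.8] r 177.9 cw from 0 (deg) 92.2896497485112
scene ins 214 93.63110400305084 [2.51849116e-02 9.33458107e+01]
scene 253 [-51.7 -39.8 -25.1]
scene 259 [24.4 41.2 51.8]
top ins 247 94.60374210413966 [7.16825857e-04 9.45813514e+01]
top 334 [-51.8 -40.3 -24.6]
top 322 [24.7 38.8 51.5]
scene 80 9 [-26.7 -15.   82.8] [-47.2 -32. ] [11.8 10.2]
scene 88 13 [-34.4 -20.7  91.3] [-45.9 -31.8] [-26.1  -8.1]
scene 96 8 [-32.4 -19.4  99.8] [-34.9 -24.1] [-29.7 -15.9]
scene 104 7 [-33.6 -19.5 108.1] [-38.6 -24.2] [-29.6 -16.9]
scene 112 6 [-33.1 -19.  116.5] [-37.6 -22.5] [-30.4 -15.7]
scene 120 6 [-32.3 -18.9 123.7] [-35.9 -22.3] [-30.2 -15.9]
scene 128 8 [-32.5 -17.9 133.4] [-40.1 -22.6] [-29.5 -14.3]
scene 136 9 [-34.  -19.6 141.2] [-38.9 -27.3] [-27.3 -16.1]
scene 144 11 [-33.8 -20.1 146. ] [-39.8 -24.3] [-29.2 -15.7]
scene tapper 0.67 top [400.4 400.4  21.7  22.8] 83.7 foot y/x [406.3 402.7]
scene tapper 0.6 top [ 702.  -268.8   98.    96.4] 25.1 foot y/x [ 701.1 -268.5]
  lm 0.58 [396.6 403.3  44. ]
  mat 0.55 [406.  396.6   0. ]
top tapper 0.62 top [401.5 389.5  15.6   4.4] 71.1 foot y/x [399.4 390.9]
top tapper 0.58 top [583.4  22.7  27.6 140.7] 72.6 foot y/x 
  lm 0.46 [396.7 407.9  44. ]
  lm 0.27 [764.6 164.   44. ]
  mat 0.69 [416.5 398.5   0. ]
```

The jaws are closed: pads sprung, insert lifted to z≈94, handle upright at −30°. The tapper axis is at (400.3, 399.5) and the mat centre at (410, 388.5). Now to fetch the tapper.

```bash
python3 - <<'E'
from h import *
t=(400.3,399.3);plan((*t,100,3.097),(*t,14,3.097))
E
```

```text
from [449.225 176.326 220.042   3.095]
[400.3 399.3 100.    3.1] -> [ 5.92 22.05 12.  ] yaw -0.002
[400.3 399.3  14.    3.1] -> [0.  0.  8.6] yaw -0.0
```

>>> play_rows:
  steps:
    - {"delta_pos":[1,3.7,0],"yaw":0,"jaw":55}
    - {"delta_pos":[2,7.4,2],"yaw":0,"jaw":55}
    - {"delta_pos":[3,11,4],"yaw":0,"jaw":55}
    - {"delta_pos":[4,15,6],"yaw":0,"jaw":55}
    - {"delta_pos":[5,18.6,8],"yaw":0,"jaw":55}
    - {"delta_pos":[5.92,22.05,10],"yaw":0,"jaw":55}
    - {"delta_pos":[5.92,22.05,11],"yaw":0,"jaw":55}
    - {"delta_pos":[5.92,22.05,11],"yaw":0,"jaw":55}

```text
clock: 49.0
eef_pos: [398.9, 399.3, 108.3]
tcp_rot: [-3.139, -0.002, 3.098]
contact_force: [0.1, -0.1, 0.1]
opening: 0.554
grasp_force: 0.0
```

```bash
python3 - <<'E'
from h import *
t=(400.3,399.3);plan((*t,14,3.097))
im,d=grab('scene');C=cloud('scene',d)-[0,2,0]
m=(d>0)&(np.hypot(C[...,0]-400,C[...,1]-398)<60)
for lo in (20,30,40,50,60,70,78,84,100,115,125,135):
  q=C[m&(C[...,2]>=lo)&(C[...,2]<lo+8)]
  if len(q): print(lo,len(q),q.mean(0).round(1),q.min(0)[:2].round(),q.max(0)[:2].round())
E
```

```text
from [398.927 399.277 108.32    3.098]
[400.3 399.3  14.    3.1] -> [-0.14  0.01  9.43] yaw 0.001
20 51 [435.3 370.3  25.3] [414. 344.] [449. 382.]
30 23 [435.3 367.2  33.4] [419. 347.] [445. 380.]
40 11 [434.  369.4  43.1] [422. 359.] [439. 375.]
50 12 [434.6 368.3  53.2] [424. 356.] [440. 374.]
60 11 [436.5 365.8  63.6] [431. 354.] [440. 374.]
70 14 [433.4 368.9  74.4] [421. 355.] [439. 374.]
78 67 [429.3 362.9  82.8] [417. 352.] [441. 374.]
84 30 [428.  364.3  85.3] [418. 352.] [439. 374.]
135 4 [397.1 374.1 140.3] [390. 373.] [403. 374.]
```

Good thing I looked: the tapper has just been knocked aside to (429, 363), still upright. I'll re-aim and confirm it has stopped moving.

>>> play_rows:
  steps:
    - {"delta_pos":[-1.5,-1.7,0],"yaw":0,"jaw":55}
    - {"delta_pos":[-3,-3.6,0],"yaw":0,"jaw":55}
    - {"delta_pos":[-3,-3.6,0],"yaw":0,"jaw":55}
    - {"delta_pos":[-3,-3.6,0],"yaw":0,"jaw":55}
    - {"delta_pos":[-3,-3.6,0],"yaw":0,"jaw":55}
    - {"delta_pos":[-3,-3.6,0],"yaw":0,"jaw":55}
    - {"delta_pos":[-3,-3.6,0],"yaw":0,"jaw":55}
    - {"delta_pos":[-3,-3.6,0],"yaw":0,"jaw":55}

```text
clock: 49.85
eef_pos: [428.0, 363.1, 110.0]
tcp_rot: [-3.142, -0.0, 3.097]
contact_force: [0.3, 0.3, -0.4]
opening: 0.55
grasp_force: 0.0
```

```bash
python3 - <<'E'
from h import *
im,d=grab('scene');C=cloud('scene',d)-[0,2,0]
m=(d>0)&(np.hypot(C[...,0]-425,C[...,1]-368)<60)
q=C[m&(C[...,2]>78)&(C[...,2]<92)];print(len(q),cv2.minAreaRect(q[:,:2].astype(np.float32)),q[:,2].mean())
r_=cv2.minAreaRect(q[:,:2].astype(np.float32))[0]
q=C[m&(C[...,2]>8)&(C[...,2]<27)];print('foot',q.min(0).round(1),q.max(0).round(1))
print('lowest finger',np.sort(C[m&(C[...,2]>100)][:,2])[:5])
plan((*r_,14,3.097))
E
```

```text
74 ((428.803466796875, 362.4921569824219), (23.030519485473633, 21.909826278686523), 33.7566032409668) 83.3007596502041
foot [376.5 343.1   8.3] [453.6 424.8  26.9]
lowest finger [137.68475056 140.3704394  140.98497324 142.46831851 143.52958228]
from [427.97  363.029 109.943   3.097]
[428.8  362.49  14.     3.1 ] -> [-0.09 -0.05  9.59] yaw 0.0
```

>>> play_rows:
  steps:
    - {"delta_pos":[-0.1,-0.05,2],"yaw":0,"jaw":55}
    - {"delta_pos":[-0.1,-0.05,4],"yaw":0,"jaw":55}
    - {"delta_pos":[-0.1,-0.05,6],"yaw":0,"jaw":55}
    - {"delta_pos":[-0.1,-0.05,8],"yaw":0,"jaw":55}
    - {"delta_pos":[-0.1,-0.05,9],"yaw":0,"jaw":55}
    - {"delta_pos":[-0.1,-0.05,9.4],"yaw":0,"jaw":55}
    - {"delta_pos":[-0.1,-0.05,9.4],"yaw":0,"jaw":55}
    - {"delta_pos":[-0.1,-0.05,9.4],"yaw":0,"jaw":55}

```text
clock: 50.7
eef_pos: [429.6, 362.7, 16.7]
tcp_rot: [3.141, 0.001, 3.097]
contact_force: [-0.3, -1.2, 0.6]
opening: 0.557
grasp_force: 0.0
```

>>> play_rows:
  steps:
    - {"delta_pos":[0,0,0],"yaw":0,"jaw":35}
    - {"delta_pos":[0,0,0],"yaw":0,"jaw":15}
    - {"delta_pos":[0,0,0],"yaw":0,"jaw":15}
    - {"delta_pos":[0,0,0],"yaw":0,"jaw":15}
    - {"delta_pos":[0,0,0],"yaw":0,"jaw":15}
    - {"delta_pos":[0,0,0],"yaw":0,"jaw":15}
    - {"delta_pos":[0,0,0],"yaw":0,"jaw":15}
    - {"delta_pos":[0,0,0],"yaw":0,"jaw":15}
  grip_force: 80

```text
clock: 51.5
eef_pos: [429.7, 362.7, 16.8]
tcp_rot: [3.141, 0.001, 3.097]
contact_force: [-0.9, 0.5, 5.8]
opening: 0.259
grasp_force: 77.8
```

```bash
python3 - <<'E'
from h import *
c=vis(-0.8,-1.2);plan((428.8+.9,362.7,140,3.097),(*c,140,3.097),(*c,104,3.097))
E
```

```text
from [429.738 362.672  16.842   3.097]
[429.7 362.7 140.    3.1] -> [  0.     0.   -12.32] yaw -0.0
[621.03  28.87 140.     3.1 ] -> [-20.6 -32.5  -0. ] yaw -0.0
[621.03  28.87 104.     3.1 ] -> [0.  0.  3.6] yaw -0.0
```

>>> play_rows:
  steps:
    - {"delta_pos":[0,0,-2],"yaw":0,"jaw":15}
    - {"delta_pos":[0,0,-5],"yaw":0,"jaw":15}
    - {"delta_pos":[0,0,-9],"yaw":0,"jaw":15}
    - {"delta_pos":[0,0,-12.3],"yaw":0,"jaw":15}
    - {"delta_pos":[0,0,-12.3],"yaw":0,"jaw":15}
    - {"delta_pos":[0,0,-12.3],"yaw":0,"jaw":15}
    - {"delta_pos":[0,0,-12.3],"yaw":0,"jaw":15}
    - {"delta_pos":[0,0,-12.3],"yaw":0,"jaw":15}

```text
clock: 52.3
eef_pos: [428.2, 361.5, 137.3]
tcp_rot: [-3.14, -0.002, 3.097]
contact_force: [-0.1, -0.5, -2.0]
opening: 0.258
grasp_force: 78.8
```

Carry it over the insert in two calls.

>>> play_rows:
  steps:
    - {"delta_pos":[-1.5,-2.4,0],"yaw":0,"jaw":15}
    - {"delta_pos":[-4,-6.3,0],"yaw":0,"jaw":15}
    - {"delta_pos":[-6.5,-10.3,0],"yaw":0,"jaw":15}
    - {"delta_pos":[-9,-14.2,0],"yaw":0,"jaw":15}
    - {"delta_pos":[-11.5,-18.1,0],"yaw":0,"jaw":15}
    - {"delta_pos":[-14,-22.1,0],"yaw":0,"jaw":15}
    - {"delta_pos":[-16.5,-26,0],"yaw":0,"jaw":15}
    - {"delta_pos":[-18.5,-29.2,0],"yaw":0,"jaw":15}

```text
clock: 53.1
eef_pos: [601.3, 59.8, 137.6]
tcp_rot: [-3.141, -0.002, 3.096]
contact_force: [1.7, 0.8, -2.6]
opening: 0.264
grasp_force: 78.9
```

>>> play_rows:
  steps:
    - {"delta_pos":[-1.2,-1.8,0],"yaw":0,"jaw":15}
    - {"delta_pos":[-2.1,-3.3,0],"yaw":0,"jaw":15}
    - {"delta_pos":[-2.1,-3.3,0],"yaw":0,"jaw":15}
    - {"delta_pos":[-2.1,-3.3,0],"yaw":0,"jaw":15}
    - {"delta_pos":[-2.1,-3.3,0],"yaw":0,"jaw":15}
    - {"delta_pos":[-2.1,-3.3,0],"yaw":0,"jaw":15}
    - {"delta_pos":[-2.1,-3.3,0],"yaw":0,"jaw":15}
    - {"delta_pos":[-2.1,-3.3,0],"yaw":0,"jaw":15}

```text
clock: 53.9
eef_pos: [620.3, 28.9, 139.1]
tcp_rot: [3.141, 0.0, 3.097]
contact_force: [1.1, 0.5, -3.0]
opening: 0.257
grasp_force: 78.9
```

```bash
python3 - <<'E'
from h import *
st();c=vis(-0.8,-1.2);plan((*c,110,3.097))
im,d=grab('scene');C=cloud('scene',d)-[0,2,0]
m=(d>0)&(np.hypot(C[...,0]-c[0],C[...,1]-c[1])<40)
for lo in range(84,180,8):
  q=C[m&(C[...,2]>=lo)&(C[...,2]<lo+8)]
  if len(q): print(lo,len(q),q.mean(0).round(1),np.median(im[m&(C[...,2]>=lo)&(C[...,2]<lo+8)],0))
E
```

```text
{'clock': 53.9, 'eef_pos': [620.316, 28.893, 139.124], 'tcp_rot': [3.141, 0.0, 3.097], 'contact_force': [1.149, 0.467, -3.024], 'opening': 0.257, 'grasp_force': 78.95, 'qpos': [0.044, 0.411, 1.699, 0.0, 1.031, -1.483]}
from [620.316  28.893 139.124   3.097]
[621.03  28.87 110.     3.1 ] -> [-0.07  0.    2.91] yaw 0.0
84 70 [629.8  37.2  89.2] [45.5 47.  46. ]
92 147 [625.9  33.1  94.6] [91. 94. 93.]
124 12 [621.8  43.4 128.6] [57.  57.5 56.5]
132 26 [623.3  42.6 135.8] [57.  57.  55.5]
140 31 [623.4  39.3 144.8] [62. 63. 61.]
148 65 [623.9  35.5 150.7] [119. 120. 117.]
164 8 [627.1  30.9 168.4] [59.  60.  60.5]
172 18 [628.2  32.2 177.4] [39.5 39.  39.5]
```

>>> play_rows:
  steps:
    - {"delta_pos":[-0.05,0,1],"yaw":0,"jaw":15}
    - {"delta_pos":[-0.05,0,2],"yaw":0,"jaw":15}
    - {"delta_pos":[-0.05,0,2.7],"yaw":0,"jaw":15}
    - {"delta_pos":[-0.05,0,3.0],"yaw":0,"jaw":15}
    - {"delta_pos":[-0.05,0,3.2],"yaw":0,"jaw":15}
    - {"delta_pos":[-0.05,0,3.3],"yaw":0,"jaw":15}
    - {"delta_pos":[-0.05,0,3.4],"yaw":0,"jaw":15}
    - {"delta_pos":[-0.05,0,3.4],"yaw":0,"jaw":15}

```text
clock: 54.75
eef_pos: [621.6, 28.3, 105.8]
tcp_rot: [3.142, 0.002, 3.097]
contact_force: [-0.5, -0.8, 3.3]
opening: 0.26
grasp_force: 79.5
```

>>> play_rows:
  steps:
    - {"delta_pos":[0,0,0.05],"yaw":0,"jaw":15}
    - {"delta_pos":[0,0,0.1],"yaw":0,"jaw":15}
    - {"delta_pos":[0,0,0.15],"yaw":0,"jaw":15}
    - {"delta_pos":[0,0,0.2],"yaw":0,"jaw":15}
    - {"delta_pos":[0,0,0.2],"yaw":0,"jaw":15}
    - {"delta_pos":[0,0,0.2],"yaw":0,"jaw":15}
    - {"delta_pos":[0,0,0.2],"yaw":0,"jaw":15}
    - {"delta_pos":[0,0,0.2],"yaw":0,"jaw":15}

```text
clock: 55.55
eef_pos: [621.7, 28.3, 104.0]
tcp_rot: [3.141, 0.002, 3.097]
contact_force: [-1.1, -1.1, 5.7]
opening: 0.262
grasp_force: 79.6
```

>>> play_rows:
  steps:
    - {"delta_pos":[0,0,0.05],"yaw":0,"jaw":15}
    - {"delta_pos":[0,0,0.1],"yaw":0,"jaw":15}
    - {"delta_pos":[0,0,0.15],"yaw":0,"jaw":15}
    - {"delta_pos":[0,0,0.2],"yaw":0,"jaw":15}
    - {"delta_pos":[0,0,0.2],"yaw":0,"jaw":15}
    - {"delta_pos":[0,0,0.2],"yaw":0,"jaw":15}
    - {"delta_pos":[0,0,0.2],"yaw":0,"jaw":15}
    - {"delta_pos":[0,0,0.2],"yaw":0,"jaw":15}

```text
clock: 56.35
eef_pos: [621.9, 28.4, 102.9]
tcp_rot: [3.141, 0.002, 3.097]
contact_force: [-3.6, -0.1, 12.8]
opening: 0.262
grasp_force: 80.5
```

>>> play_rows:
  steps:
    - {"delta_pos":[0,0,0.05],"yaw":0,"jaw":15}
    - {"delta_pos":[0,0,0.1],"yaw":0,"jaw":15}
    - {"delta_pos":[0,0,0.1],"yaw":0,"jaw":15}
    - {"delta_pos":[0,0,0.1],"yaw":0,"jaw":15}
    - {"delta_pos":[0,0,0.1],"yaw":0,"jaw":15}
    - {"delta_pos":[0,0,0.1],"yaw":0,"jaw":15}
    - {"delta_pos":[0,0,0.1],"yaw":0,"jaw":15}
    - {"delta_pos":[0,0,0.1],"yaw":0,"jaw":15}

```text
clock: 57.15
eef_pos: [622.1, 28.4, 102.8]
tcp_rot: [3.141, 0.003, 3.097]
contact_force: [-6.1, -0.4, 21.0]
opening: 0.265
grasp_force: 81.4
```

>>> play_rows:
  steps:
    - {"delta_pos":[0,0,0.05],"yaw":0,"jaw":15}
    - {"delta_pos":[0,0,0.1],"yaw":0,"jaw":15}
    - {"delta_pos":[0,0,0.12],"yaw":0,"jaw":15}
    - {"delta_pos":[0,0,0.12],"yaw":0,"jaw":15}
    - {"delta_pos":[0,0,0.12],"yaw":0,"jaw":15}
    - {"delta_pos":[0,0,0.12],"yaw":0,"jaw":15}
    - {"delta_pos":[0,0,0.12],"yaw":0,"jaw":15}
    - {"delta_pos":[0,0,0.12],"yaw":0,"jaw":15}

```text
clock: 57.95
eef_pos: [622.2, 28.4, 102.7]
tcp_rot: [3.141, 0.003, 3.097]
contact_force: [-9.4, -0.1, 31.2]
opening: 0.259
grasp_force: 82.2
```

>>> play_rows:
  steps:
    - {"delta_pos":[0,0,-0.3],"yaw":0,"jaw":15}
    - {"delta_pos":[0,0,-0.8],"yaw":0,"jaw":15}
    - {"delta_pos":[0,0,-2],"yaw":0,"jaw":15}
    - {"delta_pos":[0,0,-4],"yaw":0,"jaw":15}
    - {"delta_pos":[0,0,-4],"yaw":0,"jaw":15}
    - {"delta_pos":[2,2.9,-4],"yaw":0,"jaw":15}
    - {"delta_pos":[4.5,6.9,-4],"yaw":0,"jaw":15}
    - {"delta_pos":[7,10.9,-4],"yaw":0,"jaw":15}

```text
clock: 58.75
eef_pos: [555.0, 141.0, 138.1]
tcp_rot: [3.142, -0.0, 3.095]
contact_force: [0.1, 0.7, -2.3]
opening: 0.263
grasp_force: 79.1
```

```bash
python3 - <<'E'
from h import *
st()
for n in('scene','top'):
  a,L,ok=vloc(n)
  m=ok&(abs(L[:,0])<30)&(abs(L[:,1])<14)&(L[:,2]>80)&(L[:,2]<105)
  if m.sum()>20: print(n,'ins',m.sum(),np.median(L[m,2]),np.polyfit(L[m,0],L[m,2],1),np.polyfit(L[m,1],L[m,2],1))
plan((410,388.5,140,3.097))
E
```

```text
{'clock': 58.75, 'eef_pos': [554.963, 140.986, 138.136], 'tcp_rot': [3.142, -0.0, 3.095], 'contact_force': [0.118, 0.657, -2.286], 'opening': 0.263, 'grasp_force': 79.139, 'qpos': [0.246, 0.343, 1.807, 0.0, 0.993, -1.278]}
scene ins 214 89.68252391473857 [7.84252138e-03 8.94452681e+01] [-7.02916794e-02  8.95287396e+01]
top ins 249 90.75630640040913 [1.29937835e-02 9.06911412e+01] [2.04007080e-02 9.06761971e+01]
from [552.678 144.17  137.98    3.1  ]
[410.  388.5 140.    3.1] -> [15.27 23.82 -0.2 ] yaw 0.003
```

The insert is seated: the press stalled at z 102.8 while the force rose to 31 N, and both views put its top back at 90. Next: return the tapper to the mat.

>>> play_rows:
  steps:
    - {"delta_pos":[2.2,3.4,0],"yaw":0,"jaw":15}
    - {"delta_pos":[4.7,7.3,0],"yaw":0,"jaw":15}
    - {"delta_pos":[7.2,11.2,0],"yaw":0,"jaw":15}
    - {"delta_pos":[9.7,15.1,0],"yaw":0,"jaw":15}
    - {"delta_pos":[12,18.7,0],"yaw":0,"jaw":15}
    - {"delta_pos":[14,21.8,0],"yaw":0,"jaw":15}
    - {"delta_pos":[15.3,23.8,0],"yaw":0,"jaw":15}
    - {"delta_pos":[15.3,23.8,0],"yaw":0,"jaw":15}

```text
clock: 59.65
eef_pos: [412.4, 387.2, 138.3]
tcp_rot: [3.141, -0.0, 3.1]
contact_force: [-0.4, -0.1, -2.4]
opening: 0.265
grasp_force: 79.6
```

>>> play_rows:
  steps:
    - {"delta_pos":[0,0,2],"yaw":0,"jaw":15}
    - {"delta_pos":[0,0,5],"yaw":0,"jaw":15}
    - {"delta_pos":[0,0,8],"yaw":0,"jaw":15}
    - {"delta_pos":[0,0,10],"yaw":0,"jaw":15}
    - {"delta_pos":[0,0,11],"yaw":0,"jaw":15}
    - {"delta_pos":[0,0,11],"yaw":0,"jaw":15}
    - {"delta_pos":[0,0,11],"yaw":0,"jaw":15}
    - {"delta_pos":[0,0,11],"yaw":0,"jaw":15}

```text
clock: 60.45
eef_pos: [414.6, 385.5, 29.9]
tcp_rot: [3.14, 0.001, 3.097]
contact_force: [1.1, -0.5, -2.1]
opening: 0.264
grasp_force: 79.6
```

```bash
python3 - <<'E'
from h import *
st();plan((410,388.5,17,3.097))
im,d=grab('scene');C=cloud('scene',d)-[0,2,0]
p=here();m=(d>0)&(np.hypot(C[...,0]-p[0],C[...,1]-p[1])<30)
q=C[m&(C[...,2]>9)&(C[...,2]<45)]
print('foot',len(q),np.percentile(q,[2,98],axis=0).round(1))
E
```

```text
{'clock': 60.45, 'eef_pos': [414.578, 385.477, 29.943], 'tcp_rot': [3.14, 0.001, 3.097], 'contact_force': [1.106, -0.471, -2.073], 'opening': 0.264, 'grasp_force': 79.587, 'qpos': [0.746, 0.482, 1.89, -0.0, 0.768, -0.779]}
from [414.578 385.477  29.943   3.097]
[410.  388.5  17.    3.1] -> [0.47 0.28 1.29] yaw -0.0
foot 122 [[410.2 369.1   9.9]
 [432.6 404.5  44.3]]
```

>>> play_rows:
  steps:
    - {"delta_pos":[0.4,0.25,0.3],"yaw":0,"jaw":15}
    - {"delta_pos":[0.4,0.25,0.7],"yaw":0,"jaw":15}
    - {"delta_pos":[0.4,0.25,1.0],"yaw":0,"jaw":15}
    - {"delta_pos":[0.4,0.25,1.15],"yaw":0,"jaw":15}
    - {"delta_pos":[0.4,0.25,1.25],"yaw":0,"jaw":15}
    - {"delta_pos":[0.4,0.25,1.3],"yaw":0,"jaw":15}
    - {"delta_pos":[0.4,0.25,1.3],"yaw":0,"jaw":15}
    - {"delta_pos":[0.4,0.25,1.3],"yaw":0,"jaw":15}

```text
clock: 61.3
eef_pos: [409.7, 387.7, 16.8]
tcp_rot: [-3.142, -0.0, 3.097]
contact_force: [-3.9, -1.8, 12.5]
opening: 0.26
grasp_force: 81.6
```

Contact with the mat. Ease up slightly, release, and rise.

>>> play_rows:
  steps:
    - {"delta_pos":[0,0,-0.05],"yaw":0,"jaw":15}
    - {"delta_pos":[0,0,-0.08],"yaw":0,"jaw":15}
    - {"delta_pos":[0,0,-0.08],"yaw":0,"jaw":35}
    - {"delta_pos":[0,0,-0.08],"yaw":0,"jaw":50}
    - {"delta_pos":[0,0,-0.08],"yaw":0,"jaw":50}
    - {"delta_pos":[0,0,-0.08],"yaw":0,"jaw":50}
    - {"delta_pos":[0,0,-0.08],"yaw":0,"jaw":50}
    - {"delta_pos":[0,0,-1],"yaw":0,"jaw":50}

```text
clock: 62.1
eef_pos: [409.2, 387.0, 25.1]
tcp_rot: [-3.14, -0.001, 3.097]
contact_force: [-0.7, -0.4, -0.8]
opening: 0.497
grasp_force: 0.0
```

>>> play_rows:
  steps:
    - {"delta_pos":[0,0,-2],"yaw":0,"jaw":50}
    - {"delta_pos":[0,0,-5],"yaw":0,"jaw":50}
    - {"delta_pos":[0,0,-9],"yaw":0,"jaw":50}
    - {"delta_pos":[0,0,-13],"yaw":0,"jaw":50}
    - {"delta_pos":[4,0,-15],"yaw":0,"jaw":50}
    - {"delta_pos":[8,0,-15],"yaw":0,"jaw":50}
    - {"delta_pos":[10,0,-15],"yaw":0,"jaw":50}
    - {"delta_pos":[10,0,-15],"yaw":0,"jaw":50}

```text
clock: 62.9
eef_pos: [307.8, 392.0, 176.7]
tcp_rot: [3.141, -0.0, 3.099]
contact_force: [0.3, -0.6, -0.4]
opening: 0.501
grasp_force: 0.0
```

```bash
python3 - <<'E'
from h import *
st()
im,d=grab('scene');C=cloud('scene',d)-[0,2,0]
m=(d>0)&(np.hypot(C[...,0]-410,C[...,1]-388)<45)
q=C[m&(C[...,2]>78)&(C[...,2]<92)];print('tapper top',len(q),cv2.minAreaRect(q[:,:2].astype(np.float32)),q[:,2].mean())
for n in('scene','top'):
  a,L,ok=vloc(n)
  m=ok&(abs(L[:,0])<30)&(abs(L[:,1])<14)&(L[:,2]>80)&(L[:,2]<105)
  print(n,'ins',m.sum(),np.median(L[m,2]))
  m=ok&(abs(L[:,0])<22)&(abs(L[:,1])>22)&(abs(L[:,1])<62)&(L[:,2]>85);print('odd',m.sum())
  m=ok&(abs(L[:,0])<31)&(abs(L[:,1])>18)&(abs(L[:,1])<75)&(L[:,2]>41)&(L[:,2]<52)
  for s in(-1,1):
    q=L[m&(L[:,0]*s>3)]
    if len(q)>10: print('bar',len(q),cv2.minAreaRect(q[:,:2].astype(np.float32)),np.median(q[:,2]))
handle()
E
```

```text
{'clock': 62.9, 'eef_pos': [307.803, 391.95, 176.683], 'tcp_rot': [3.141, -0.0, 3.099], 'contact_force': [0.328, -0.609, -0.426], 'opening': 0.501, 'grasp_force': 0.0, 'qpos': [0.902, 0.184, 1.926, 0.0, 1.031, -0.626]}
tapper top 77 ((409.1961364746094, 387.52728271484375), (21.578704833984375, 21.427276611328125), 13.718809127807617) 83.19420743216696
scene ins 214 89.8575347330792
odd 0
bar 149 ((-18.586135864257812, -2.8009872436523438), (17.52141571044922, 133.49717712402344), 0.0491190105676651) 45.03903568903547
bar 39 ((14.676979064941406, -3.3970947265625), (131.57846069335938, 12.743085861206055), 84.99290466308594) 45.236258637731
top ins 248 90.61172995053278
odd 0
bar 121 ((-18.171016693115234, -3.9753189086914062), (17.03171730041504, 128.52403259277344), 0.2587204575538635) 46.32074672854333
bar 187 ((21.454666137695312, -3.3873672485351562), (16.739980697631836, 128.80125427246094), 0.286297082901001) 46.78900669612494
scene 80 12 [-28.1 -17.4  82.5] [-42.8 -32.7] [5.1 5.3]
scene 88 16 [-35.5 -20.1  91.5] [-45.5 -32.4] [-26.7  -9.1]
scene 96 5 [-32.7 -18.8  98.4] [-34.7 -20.8] [-31.1 -16.1]
scene 104 8 [-33.2 -19.  107.6] [-37.7 -25.5] [-28.4 -15.8]
scene 112 8 [-31.9 -17.8 116.7] [-36.5 -20.9] [-29.3 -15.8]
scene 120 6 [-32.9 -18.9 124.1] [-36.6 -23.5] [-29.4 -16.6]
scene 128 7 [-32.3 -18.8 132.5] [-38.8 -23. ] [-30.  -14.4]
scene 136 9 [-32.9 -18.1 140.2] [-39.8 -22.2] [-28.7 -15. ]
scene 144 13 [-34.1 -21.2 146. ] [-40.  -26.2] [-29.  -15.1]
```

```bash
python3 -c "
from rig import r
print(r.sign_off())"
```

```text
the job is handed in; nothing more can be done
None
```

I handed the job in; no verdict was returned. The one insert sits on both parallels with the jaws closed to the stop and is tapped down (top back at 90 mm), the tapper stands upright on its mat, and I did not touch the mug, tape, glue or spool (not re-measured at the end).

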